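# Mix and set out the particle standards at the locked-out test set

### The arm

A 7-joint arm with a two-finger parallel gripper is mounted at the origin on the work surface. World frame = base frame: x ahead of the robot, y to its left, z up, the work surface at z = 0. Lengths are in m, angles in rad, forces in N, time in s.
With the tool pointing down it reaches from about 0.425 to 0.925 m from the base axis. Payload 6.8 kg.
Tool frame: the origin (TCP) lies at the very end of the fingers, on their centre line; the grasp point (between the pads) lies 19 mm behind it; z points along the fingers, y is the line along which they close (so a half turn about z gives the same grasp; the last joint's range is limited). The gripper opens to 85 mm and grips with 20 to 120 N. Pads are 22 mm wide; open, the fingers measure 114 mm over their backs; the gripper's body (76 mm by 85 mm) begins 54 mm behind the grasp point. The pads swing forward as they close: fully open they stand 13 mm farther back than shut.
Start: joints at [1.24, 0.477, 0.022, 1.555, -0.011, 1.109, -0.083], TCP at [0.149, -0.658, 0.231] pointing down, gripper open.
Joint ranges: [-2.96, 2.96], [-0.34, 2.1], [-1.41, 1.46], [0.24, 2.44], [-1.37, 4.51], [0.17, 1.92], [-2.96, 2.96]. Speed limits (rad/s): [2.39, 2.39, 3.14, 3.14, 3.14, 3.14, 3.14].

### API

Orientations are given as a rotation vector (axis times angle).
In Python, from bench import r gives the robot as it stands. The module is installed in compiled form; this text tells all that it offers.
- The arm moves only by the tool servo_tool, never from a script. Its argument "commands" is a list of rows, each a list of 7 numbers: the turn, a rotation vector about the world's x, y, z in degrees, then the shift along the world's x, y, z in mm, then the closure, from 0 (fully open) to 1 (shut). A call has 1 to 5 rows; each row is the pose to reach, as a shift and turn from the pose commanded when the call began; what a row does not reach only later rows make up. A row lasts 1/12 s, in which the tool goes at most 41.7 mm and 7.16 degrees, less where a joint would pass 70% of its speed; a pose out of reach is approached as far as the arm can. A call with a gripper value outside its range is refused whole. The fingers move at their own pace and stop on an object; "force" is the grip in N (left out, the last holds). Time passes only in rows, so rows that repeat a pose let the fingers close. It gives the time, the measured TCP pose, the force, the opening and the grip force at its end, in the units of the state.
- r.get_obs(): the state, without advancing time (a new reading comes with each control period).
- r.grab_frame(name): name is "scene" or "top" or "wrist"; returns (picture, depth): 400x640x3 uint8, blue, green, red; 400x640 float32, m along the optical axis (not along the pixel's ray), 0 where there is no reading.
- r.camera_info(name): a dict with "vertical_fov" (degrees; the focal length in pixels is half the picture's height over the tangent of half this angle, whatever the lens; pixels are square), "cx", "cy" (the principal point, pixels), "cam_to_world" (4x4, takes a point from camera to world coordinates); the wrist camera has in their place "T_tool_cam" (4x4, takes a point from camera to tool coordinates, whose origin is the TCP and whose axes are the flange's). Camera axes: x right, y up, looking along -z (the intrinsics and any distortion apply to the point x, -y, -z); pixel columns grow to the right and rows downward; lengths in m; the calibration is good to about 2 mm. A picture is of the moment at which its call begins: read the wrist's pose just before it. camera_info takes no time and is no camera call.
- r.hand_in(): hands the job in; it is judged then, once.
The state is a dict: "clock": time; "joints": joint angles; "qvel": joint speeds; "tau": joint torques, N m; "tcp_pos": TCP position; "orientation": TCP orientation; "contact_force": force on the tool from outside, world axes, zero at the start; "moment": the same for the moment, N m; "grip_width": finger opening in m; "gripper_force": force on a finger pad.
Only numpy, scipy, OpenCV 4.12 (cv2) and the standard library are available. Lean on these libraries where they do the work, as an engineer would, in place of code of your own. Each camera call takes 0.05 s, during which the arm holds its last target. There are 200 camera calls.

### The job

Press the red mushroom stop of the blue test set until it latches; while it stays latched, take the sealed bottles of standard that are present one at a time in the order white, yellow, red: turn each upside down with its cap pointing down for a moment to stir up what has settled, turn it back and stand it upright in the middle of the mark of its own colour on the mat before taking the next. When all are set out, turn the mushroom head clockwise so that it springs up again, and leave everything else on the bench where it is.

Things in the scene. Friction and masses are not known exactly. Their poses are not given: they have to be found in the camera images.
- bottle_white: squat sealed square white plastic bottle with a white screw cap and white label: body 60 x 60 mm and 86 mm high, flat cap 50 mm across on top, 110 mm high in all, about 0.25 kg, bottom-heavy. Origin: centre of its underside; z runs up through the cap, x and y are square to the flat faces. It may rest on any face or on its cap. May be absent.
- bottle_yellow: squat sealed square white plastic bottle with a yellow screw cap and yellow label: body 60 x 60 mm and 86 mm high, flat cap 50 mm across on top, 110 mm high in all, about 0.25 kg, bottom-heavy. Origin: centre of its underside; z runs up through the cap, x and y are square to the flat faces. It may rest on any face or on its cap. May be absent.
- bottle_red: squat sealed square white plastic bottle with a red screw cap and red label: body 60 x 60 mm and 86 mm high, flat cap 50 mm across on top, 110 mm high in all, about 0.25 kg, bottom-heavy. Origin: centre of its underside; z runs up through the cap, x and y are square to the flat faces. It may rest on any face or on its cap. May be absent.
- place_white: flat round white mark, 90 mm across, on the light blue mat: the place of the white-capped bottle. Origin: its centre, at table height (the mat and mark are thinner than 2 mm and carry nothing; a standing bottle rests at height 0).
- place_yellow: flat round yellow mark, 90 mm across, on the light blue mat: the place of the yellow-capped bottle. Origin: its centre, at table height (the mat and mark are thinner than 2 mm and carry nothing; a standing bottle rests at height 0).
- place_red: flat round red mark, 90 mm across, on the light blue mat: the place of the red-capped bottle. Origin: its centre, at table height (the mat and mark are thinner than 2 mm and carry nothing; a standing bottle rests at height 0).
- stop_top (a point): centre of the top of the red mushroom stop, which stands on a yellow round base (76 mm across, 26 mm high) on the near left part of the top (115 mm high) of the blue test set. The head is 48 mm across and 22 mm thick; its underside is 16 mm above the yellow base when up. The point moves with the head; z up.
- stop (a joint): how far the mushroom stop is pressed, m: 0 up, 0.0135 fully down. Needs about 7 N; pressed fully it clicks and stays latched near 0.0105 when released.
- stop_turn (a joint): turn of the mushroom head clockwise seen from above, rad, 0 to 1.0. Latched, it is reset by gripping the head by its sides and turning it clockwise past about 0.6; it then springs up when let go and slowly turns back to 0.
- test_set: blue carrying case of the test set, 360 (x) x 300 (y) x 115 mm, its open lid standing 270 mm higher along its -y side. Origin: centre of its underside.
- wash_bottle: bystander: clear round squeeze bottle, 60 mm across, 185 mm tall with its spout. Origin: centre of its underside. Leave it alone.
- valve_block: bystander: black box 120 x 160 x 70 mm with small metal valves on top. Origin: centre of its underside. Leave it alone.
- fitting: bystander: small steel turned fitting, 34 mm across, 42 mm tall. Origin: centre of its underside. Leave it alone.
- marker_pen: bystander: blue marker pen lying, 134 mm long, 14 mm thick. Origin: centre of its underside. Leave it alone.
- meter: bystander: grey hand-held meter lying flat, 110 x 75 x 18 mm. Origin: centre of its underside. Leave it alone.
- wiper_pack: bystander: blue pack of wipers, 150 x 110 x 35 mm. Origin: centre of its underside. Leave it alone.
Things that resemble listed ones, but are neither listed nor needed, are in the scene too. Leave any green look-alike of the bottle_red alone.

How it is judged:
By the outcome, as a careful person would: the job done as asked, in the order asked, and still so for the second after the job is handed in, with the robot touching nothing.
Of bottle_white, bottle_yellow, bottle_red only 2 to 3 are there at a start; the rules pass over those that are not, and their reading is None.
At some moment in a run one of bottle_white, bottle_yellow, bottle_red may be knocked a few centimetres aside while the robot is not near it.
It also fails if it takes over 210 s, if anything falls off the work surface, if the arm or the gripper's body presses on something with over 40 N, if the wrist force passes 120 N, or if a joint passes its speed limit or range.

## Working session

There is one attempt and no reset: what is moved stays moved. The work goes in short steps, Python scripts to look and compute and a tool call to move; the robot and the scene stay as the last step left them, time stands still between calls to the robot, and variables do not carry over. Pictures are saved under pics/ and viewed, at most 14 in all, crops included, and the job is handed in when it is done.

Besides the shell and the picture viewer there is one more tool, called after ">>>" as name(argument=value, ...), one argument or row to a line, values as JSON. servo_tool: Moves the arm, as the interface text tells. Its arguments: {"type":"object","properties":{"commands":{"type":"array"},"force":{"type":"number"}},"required":["commands"]}

```bash
mkdir -p pics
cat > h.py <<'E'
import numpy as np, cv2
from bench import r
from scipy.spatial.transform import Rotation as R
def cloud(name):
    o=r.get_obs(); im,d=r.grab_frame(name); c=r.camera_info(name)
    f=200/np.tan(np.radians(c["vertical_fov"])/2)
    v,u=np.mgrid[0:400,0:640]
    P=np.stack([(u-c["cx"])/f*d,-(v-c["cy"])/f*d,-d],-1)
    if "cam_to_world" in c: T=np.array(c["cam_to_world"])
    else:
        W=np.eye(4); W[:3,:3]=R.from_rotvec(o["orientation"]).as_matrix(); W[:3,3]=o["tcp_pos"]
        T=W@np.array(c["T_tool_cam"])
    X=P@T[:3,:3].T+T[:3,3]; X[d==0]=np.nan
    return im,d,X
E
python3 - <<'E'
from h import *
o=r.get_obs(); print({k:np.round(v,3).tolist() for k,v in o.items()})
for n in("scene","top"):
    im,d,X=cloud(n); cv2.imwrite(f"pics/{n}0.png",im); np.save(n+"0.npy",X)
    c=r.camera_info(n); print(n,{k:(np.round(v,3).tolist() if not isinstance(v,str) else v) for k,v in c.items()})
c=r.camera_info("wrist"); print(c)
E
```

```text
{'clock': 0.0, 'joints': [1.24, 0.478, 0.022, 1.556, -0.011, 1.109, -0.083], 'qvel': [0.001, 0.0, -0.001, -0.0, -0.0, -0.001, -0.0], 'tau': [0.0, -59.645, 1.608, -28.119, 0.012, 0.009, 0.0], 'tcp_pos': [0.149, -0.658, 0.23], 'orientation': [-3.12, -0.349, 0.001], 'contact_force': [0.02, -0.537, 0.697], 'moment': [0.005, 0.019, -0.015], 'gripper_force': 0.0, 'grip_width': 0.085}
scene {'vertical_fov': 45.914, 'cx': 323.528, 'cy': 196.956, 'cam_to_world': [[-0.74, -0.429, 0.519, 1.303], [0.673, -0.466, 0.574, 0.75], [-0.004, 0.774, 0.633, 1.003], [0.0, 0.0, 0.0, 1.0]]}
top {'vertical_fov': 56.519, 'cx': 319.945, 'cy': 197.277, 'cam_to_world': [[0.03, 0.982, -0.186, 0.362], [-1.0, 0.03, -0.003, -0.04], [0.003, 0.186, 0.983, 1.142], [0.0, 0.0, 0.0, 1.0]]}
{'vertical_fov': 70.740966113791, 'cx': 317.1979318435441, 'cy': 196.08379063006768, 'T_tool_cam': array([[-6.44202078e-04,  9.64334615e-01,  2.64685352e-01,
         6.56292489e-02],
       [ 9.99999628e-01,  4.69580147e-04,  7.23007326e-04,
         5.14820915e-04],
       [ 5.72930005e-04,  2.64685719e-01, -9.64334559e-01,
        -1.41646285e-01],
       [ 0.00000000e+00,  0.00000000e+00,  0.00000000e+00,
         1.00000000e+00]])}
```

View both.

View pics/top0.png

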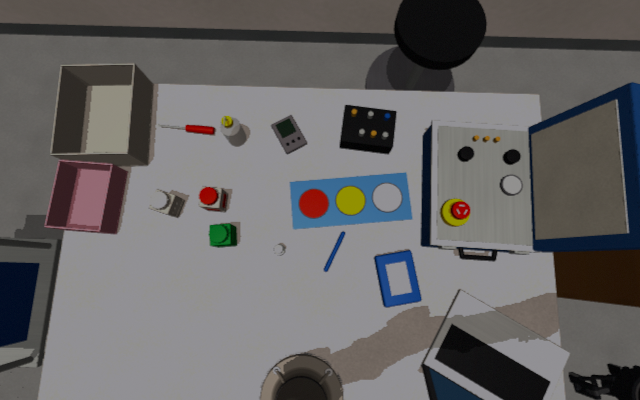

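View pics/scene0.png

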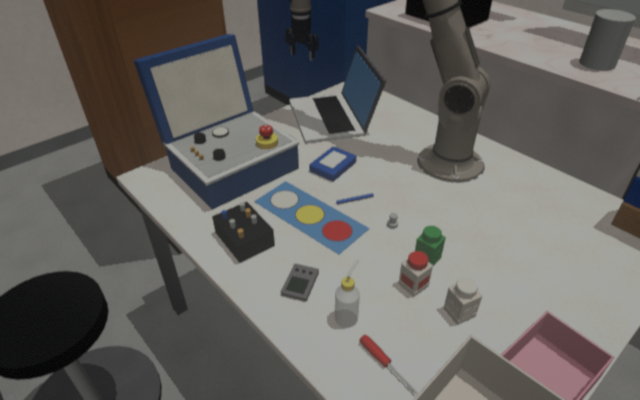

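Run:
```python
from h import *
t=np.load("top0.npy"); s=np.load("scene0.npy")
a=cv2.imread("pics/top0.png"); b=cv2.imread("pics/scene0.png")
A=cv2.resize(a[165:265,130:260],None,fx=6,fy=4.6,interpolation=cv2.INTER_CUBIC)[:300*2]
A=cv2.resize(a[170:260,135:255],(400,300),interpolation=cv2.INTER_CUBIC)
B=cv2.resize(b[215:335,375:535],(400,300),interpolation=cv2.INTER_CUBIC)
C=cv2.resize(a[180:240,425:485],(400,300)); D=cv2.resize(b[80:200,180:340],(400,300))
cv2.imwrite("pics/crop1.png",np.vstack([np.hstack([A,B]),np.hstack([C,D])]))
def q(X,im,n,l):
    for u,v in l: print(n,(u,v),np.round(X[v,u],3),im[v,u])
q(t,a,"top",[(208,196),(222,200),(225,232),(163,200),(157,200),(175,208),(314,204),(351,200),(387,198),(461,210),(452,220),(230,122),(280,250),(335,250),(480,200)])
q(s,b,"sc",[(417,260),(431,233),(466,288),(265,130),(337,231),(309,214),(284,200)])
# mark centers
hsv=cv2.cvtColor(a,cv2.COLOR_BGR2HSV)
for nm,(u,v) in dict(red=(314,204),yel=(351,200),wh=(387,198)).items():
    m=np.zeros((402,642),np.uint8); im=a.copy()
    cv2.floodFill(im,m,(u,v),(0,0,0),(14,)*3,(14,)*3,cv2.FLOODFILL_FIXED_RANGE)
    M=m[1:-1,1:-1]>0; P=t[M]; P=P[np.isfinite(P[:,0])]
    print(nm,M.sum(),(P.min(0)+P.max(0))/2,P.max(0)-P.min(0),P.mean(0))
```

```text
top (208, 196) [0.552 0.281 0.106] [  0  10 152]
top (222, 200) [0.55  0.253 0.058] [32 36 49]
top (225, 232) [0.452 0.224 0.108] [ 38 108  15]
top (163, 200) [0.537 0.406 0.107] [148 145 146]
top (157, 200) [0.536 0.423 0.108] [145 144 145]
top (175, 208) [0.524 0.393 0.048] [55 60 66]
top (314, 204) [ 0.556 -0.018  0.002] [  5  17 151]
top (351, 200) [ 0.573 -0.133 -0.001] [  0 145 145]
top (387, 198) [ 0.582 -0.245  0.002] [148 144 145]
top (461, 210) [ 0.522 -0.407  0.179] [  0   0 151]
top (452, 220) [ 0.5   -0.396  0.141] [  0 145 146]
top (230, 122) [0.762 0.226 0.14 ] [  0 142 144]
top (280, 250) [0.41  0.076 0.041] [147 144 146]
top (335, 250) [ 0.416 -0.086  0.016] [124  60  20]
top (480, 200) [ 0.561 -0.483  0.121] [119 124 124]
sc (417, 260) [0.565 0.29  0.107] [ 56  60 146]
sc (431, 233) [0.459 0.253 0.108] [ 71 115  66]
sc (466, 288) [0.55  0.429 0.107] [153 162 163]
sc (265, 130) [ 0.534 -0.391  0.178] [ 49  52 139]
sc (337, 231) [ 0.562 -0.009  0.   ] [ 56  59 145]
sc (309, 214) [ 0.572 -0.129 -0.002] [ 79 156 162]
sc (284, 200) [ 0.59  -0.236  0.001] [151 160 161]
red 587 [ 0.55987796 -0.01643188  0.00122246] [0.08370088 0.08459012 0.01280393] [ 0.55950387 -0.01625537  0.00070594]
yel 593 [ 0.57234825 -0.13002016  0.00133755] [0.08378781 0.08175294 0.01366444] [ 0.57236178 -0.13020085  0.00100629]
wh 590 [ 0.58550211 -0.24572055  0.00100699] [0.08421301 0.08276328 0.01564648] [ 0.58537953 -0.24468026  0.00078096]
```

View pics/crop1.png

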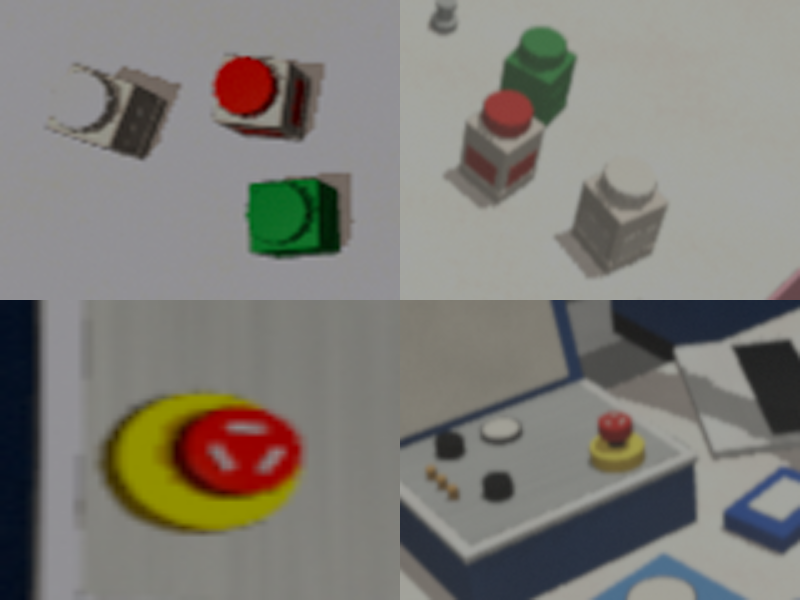

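```bash
cat >> h.py <<'E'
def bottle(Xs,c,top=.110,rad=.055):
    P=np.vstack([X.reshape(-1,3) for X in Xs]); P=P[np.isfinite(P[:,0])]
    P=P[np.hypot(P[:,0]-c[0],P[:,1]-c[1])<rad]
    B=P[(P[:,2]>.012)&(P[:,2]<.094)]; C=P[(P[:,2]>top-.008)&(P[:,2]<top+.012)]
    rb=cv2.minAreaRect((B[:,:2]*1000).astype(np.float32)); rc=cv2.minEnclosingCircle((C[:,:2]*1000).astype(np.float32))
    return "body",np.round(rb[0],1),np.round(rb[1],1),round(rb[2],1),len(B),"cap",np.round(rc[0],1),round(rc[1],1),np.round(C[:,:2].mean(0)*1000,1),len(C)
E
python3 - <<'E'
from h import *
t=np.load("top0.npy"); s=np.load("scene0.npy")
for n,c in dict(white=(.537,.418),red=(.555,.28),green=(.455,.235)).items():
    for nm,X in(("both",[t,s]),("top",[t]),("scene",[s])): print(n,nm,*bottle(X,c))
for nm,X in(("top",t),("scene",s)):
    P=X.reshape(-1,3); P=P[np.isfinite(P[:,0])]
    Q=P[(np.hypot(P[:,0]-.525,P[:,1]+.4)<.05)&(P[:,2]>.168)]
    print("stop",nm,Q.mean(0),(Q.min(0)+Q.max(0))/2,Q.max(0)-Q.min(0),len(Q))
E
```

```text
white both body [539.5 421.8] [67.3 65.8] 73.5 1196 cap [538.2 421.2] 29.6 [539.2 422.3] 549
white top body [536.2 419.9] [61.8 60.6] 73.5 369 cap [536.3 419.3] 27.0 [536.2 419.8] 257
white scene body [540.7 424. ] [62.2 65.1] 73.9 827 cap [539.5 424.4] 26.4 [541.9 424.5] 292
red both body [556.4 284.4] [66.6 66.4] 87.0 1061 cap [555.1 285.4] 28.5 [555.7 284.4] 498
red top body [553.2 281.8] [61.5 61.6] 84.5 333 cap [553.8 282.8] 25.7 [553.2 281.8] 256
red scene body [556.8 286.2] [63.1 65.2] 86.2 728 cap [556.3 286.2] 27.1 [558.2 287.2] 242
green both body [450.1 248.1] [68.1 65.6] 6.7 835 cap [448.8 248.5] 29.1 [448.6 247.5] 478
green top body [446.5 245.6] [60.5 60.9] 5.1 311 cap [446.7 246.7] 26.3 [446.4 245.1] 270
green scene body [451.2 249.5] [64.4 63.5] 8.4 524 cap [452.  248.5] 27.1 [451.4 250.6] 208
stop top [ 0.52188606 -0.40463486  0.17812477] [ 0.52373084 -0.40592311  0.17695761] [0.04613842 0.04641353 0.01584963] 271
stop scene [ 0.52586696 -0.39949064  0.17657267] [ 0.52306069 -0.402129    0.17515479] [0.04733379 0.04732661 0.01388339] 112
```

>>> servo_tool(
  commands=[
    [0,0,0,30,25,8,1],
    [0,0,0,60,50,16,1],
    [0,0,0,90,75,24,1],
    [0,0,0,120,100,32,1],
    [0,0,0,150,125,40,1],
  ],
  force=30,
)

```text
clock: 0.52
tcp_pos: [0.3002, -0.5317, 0.2713]
orientation: [-3.121, -0.349, 0.001]
contact_force: [1.1, -0.3, 0.3]
grip_width: 0.0256
gripper_force: 0.0
```

>>> servo_tool(
  commands=[
    [0,0,0,36,21,0,1],
    [0,0,0,72,42,-5,1],
    [0,0,0,108,63,-10,1],
    [0,0,0,144,84,-15,1],
    [0,0,0,180,105,-20,1],
  ],
)

```text
clock: 0.93
tcp_pos: [0.4793, -0.4275, 0.251]
orientation: [-3.122, -0.349, 0.001]
contact_force: [0.0, -0.7, 0.4]
grip_width: -0.0003
gripper_force: 0.0
```

>>> servo_tool(
  commands=[
    [0,0,0,20,12,-10,1],
    [0,0,0,43,23,-20,1],
    [0,0,0,43,23,-40,1],
    [0,0,0,43,23,-50,1],
    [0,0,0,43,23,-50,1],
  ],
)

```text
clock: 1.35
tcp_pos: [0.519, -0.4052, 0.1981]
orientation: [-3.119, -0.349, 0.008]
contact_force: [-0.8, 0.5, -0.8]
grip_width: 0.0
gripper_force: 0.0
```

Run:
```python
from h import *
o=r.get_obs(); print({k:np.round(v,3).tolist() for k,v in o.items()})
im,d,X=cloud("wrist"); cv2.imwrite("pics/w1.png",im)
hsv=cv2.cvtColor(im,cv2.COLOR_BGR2HSV)
m=((hsv[...,0]<8)|(hsv[...,0]>172))&(hsv[...,1]>150)&(hsv[...,2]>60)&(X[...,2]>.165)
P=X[m]; print(m.sum(),P.mean(0),(P.min(0)+P.max(0))/2,np.ptp(P,0))
```

```text
{'clock': 1.35, 'joints': [0.653, 0.487, -0.119, 1.619, 0.064, 1.046, -0.833], 'qvel': [0.018, -0.034, 0.016, -0.033, -0.003, 0.033, 0.003], 'tau': [-1.75, -60.193, -1.554, -28.21, -0.077, -0.432, -0.035], 'tcp_pos': [0.519, -0.405, 0.198], 'orientation': [-3.119, -0.349, 0.008], 'contact_force': [-0.82, 0.508, -0.81], 'moment': [0.03, -0.018, 0.015], 'gripper_force': 0.0, 'grip_width': 0.0}
2821 [ 0.53015917 -0.40729512  0.17759061] [ 0.5272567  -0.40798538  0.18833774] [0.03826261 0.04581399 0.04631814]
```

View pics/w1.png

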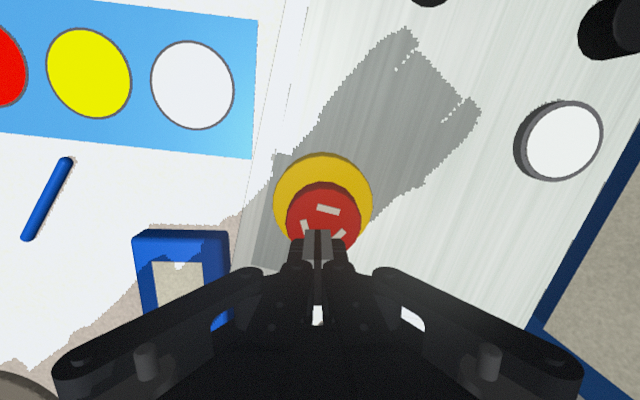

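>>> servo_tool(
  commands=[
    [0,0,0,0,0,-20,1],
    [0,0,0,0,0,-28,1],
    [0,0,0,0,0,-34,1],
    [0,0,0,0,0,-36,1],
    [0,0,0,0,0,-37,1],
  ],
)

```text
clock: 1.82
tcp_pos: [0.5206, -0.4076, 0.1656]
orientation: [3.12, 0.347, 0.0]
contact_force: [-2.8, -1.8, 8.4]
grip_width: -0.0001
gripper_force: 4.6
```

>>> servo_tool(
  commands=[
    [0,0,0,0,0,-2,1],
    [0,0,0,0,0,-4,1],
    [0,0,0,0,0,-5,1],
    [0,0,0,0,0,-5,1],
  ],
)

```text
clock: 2.15
tcp_pos: [0.5209, -0.408, 0.1652]
orientation: [3.119, 0.346, 0.003]
contact_force: [-10.2, 2.9, 29.5]
grip_width: 0.0004
gripper_force: 14.7
```

>>> servo_tool(
  commands=[
    [0,0,0,0,0,20,1],
    [0,0,0,0,0,60,1],
    [0,0,0,0,0,100,1],
    [0,0,0,0,0,120,1],
    [0,0,0,0,0,120,1],
  ],
)

```text
clock: 2.57
tcp_pos: [0.5233, -0.4072, 0.2864]
orientation: [3.116, 0.348, 0.012]
contact_force: [1.1, -0.0, 0.7]
grip_width: -0.0001
gripper_force: 0.0
```

```bash
cat >> h.py <<'E'
def stop():
    im,d,X=cloud("top"); P=X.reshape(-1,3); P=P[np.isfinite(P[:,0])]
    Q=P[(np.hypot(P[:,0]-.522,P[:,1]+.405)<.03)&(P[:,2]>.15)&(P[:,2]<.2)]
    hsv=cv2.cvtColor(im,cv2.COLOR_BGR2HSV)
    m=((hsv[...,0]<8)|(hsv[...,0]>172))&(hsv[...,1]>150)&(hsv[...,2]>60)&(np.hypot(X[...,0]-.522,X[...,1]+.405)<.04)
    return np.median(X[m],0),m.sum()
def marks(name):
    im,d,X=cloud(name); hsv=cv2.cvtColor(im,cv2.COLOR_BGR2HSV)
    for nm,c in dict(red=(.56,-.016),yel=(.572,-.13),wh=(.5855,-.245)).items():
        near=(np.hypot(X[...,0]-c[0],X[...,1]-c[1])<.07)&(abs(X[...,2])<.02)
        h,s=hsv[...,0],hsv[...,1]
        m=near&{"red":((h<8)|(h>172))&(s>120),"yel":(h>20)&(h<40)&(s>100),"wh":(s<50)&(hsv[...,2]>100)&(np.hypot(X[...,0]-c[0],X[...,1]-c[1])<.051)}[nm]
        P=X[m]; print(name,nm,m.sum(),np.round((np.percentile(P,1,0)+np.percentile(P,99,0))/2,4),np.round(P.mean(0),4),np.round(np.ptp(P,0),3))
E
python3 - <<'E'
from h import *
print(stop())
o=r.get_obs(); print({k:np.round(o[k],3).tolist() for k in("joints","tcp_pos","orientation","contact_force")})
for n in("top","scene","wrist"): marks(n)
E
```

```text
(array([ 0.52311547, -0.40492788,  0.16821296]), np.int64(191))
{'joints': [0.653, 0.417, -0.119, 1.527, 0.052, 1.195, -0.823], 'tcp_pos': [0.522, -0.406, 0.283], 'orientation': [3.119, 0.349, 0.007], 'contact_force': [-0.856, 0.055, -0.433]}
top red 657 [ 0.5592 -0.0163  0.001 ] [ 0.5592 -0.0158  0.0009] [0.09  0.088 0.013]
top yel 664 [ 0.5719 -0.13    0.0012] [ 0.5722 -0.1302  0.0009] [0.09  0.088 0.015]
top wh 676 [ 0.5846 -0.245   0.0017] [ 0.5853 -0.2449  0.0011] [0.09  0.092 0.018]
scene red 416 [ 5.603e-01 -1.150e-02  3.000e-04] [ 5.612e-01 -1.140e-02  5.000e-04] [0.087 0.084 0.013]
scene yel 375 [ 5.737e-01 -1.270e-01  3.000e-04] [ 5.740e-01 -1.257e-01  5.000e-04] [0.088 0.091 0.011]
scene wh 402 [ 0.5858 -0.2423  0.0007] [ 0.5862 -0.2403  0.0008] [0.096 0.092 0.012]
wrist red 3603 [ 0.559  -0.0162  0.0011] [ 0.5598 -0.0162  0.001 ] [0.09  0.091 0.006]
wrist yel 3520 [ 0.5721 -0.1305  0.0009] [ 0.5729 -0.1303  0.0009] [0.091 0.091 0.007]
wrist wh 3690 [ 0.5851 -0.245   0.0008] [ 0.5859 -0.2447  0.0009] [0.094 0.094 0.006]
```

>>> servo_tool(
  commands=[
    [0,0,0,0,40,20,0],
    [0,0,0,0,80,40,0],
    [0,0,0,0,120,60,0],
    [0,0,0,0,160,80,0],
    [0,0,0,0,200,100,0],
  ],
)

```text
clock: 3.18
tcp_pos: [0.52, -0.2176, 0.3715]
orientation: [-3.121, -0.349, 0.005]
contact_force: [1.4, -0.4, -0.5]
grip_width: 0.0604
gripper_force: 0.0
```

```bash
cat >> h.py <<'E'
import json
def log():
    o=r.get_obs(); open("log.jsonl","a").write(json.dumps({k:np.asarray(o[k]).tolist() for k in("joints","tcp_pos","orientation")})+"\n")
    M=R.from_rotvec(o["orientation"]).as_matrix()
    print(round(o["clock"],2),"q",np.round(o["joints"],2),"p",np.round(o["tcp_pos"],4),"x",np.round(M[:,0],3),"z",np.round(M[:,2],3),"F",np.round(o["contact_force"],1),"w",round(o["grip_width"],4))
E
python3 - <<'E'
from h import *
log()
E
```

```text
3.18 q [ 0.46  0.2  -0.2   1.62  0.04  1.32 -1.1 ] p [ 0.52   -0.2176  0.3715] x [ 0.975  0.221 -0.003] z [-0.003  0.001 -1.   ] F [ 1.4 -0.4 -0.5] w 0.0604
```

>>> servo_tool(
  commands=[
    [-7,0,0,0,35,0,0],
    [-14,0,0,0,70,0,0],
    [-21,0,0,0,105,0,0],
    [-28,0,0,0,140,0,0],
    [-35,0,0,0,175,0,0],
  ],
)

```text
clock: 3.6
tcp_pos: [0.5206, -0.043, 0.3731]
orientation: [2.511, 0.281, -0.085]
contact_force: [0.5, -0.4, -0.6]
grip_width: 0.0852
gripper_force: 0.0
```

Run:
```python
from h import *
log()
```

```text
3.6 q [-0.05  0.21 -0.4   1.76  0.63  1.51 -1.94] p [ 0.5206 -0.043   0.3731] x [ 0.976  0.181 -0.124] z [ 0.004 -0.579 -0.815] F [ 0.5 -0.4 -0.6] w 0.0852
```

>>> servo_tool(
  commands=[
    [-4,0,-6,0,35,0,0],
    [-7,0,-12,0,70,0,0],
    [-10,0,-18,0,105,0,0],
    [-10,0,-24,0,140,0,0],
    [-10,0,-30,0,175,0,0],
  ],
)

```text
clock: 4.02
tcp_pos: [0.5214, 0.1189, 0.3659]
orientation: [2.359, -0.311, -0.3]
contact_force: [-0.4, -0.6, -1.9]
grip_width: 0.0854
gripper_force: 0.0
```

Run:
```python
from h import *
log()
```

```text
4.02 q [-0.48  0.5  -0.14  1.43  0.44  1.91 -2.46] p [0.5214 0.1189 0.3659] x [ 0.943 -0.307 -0.126] z [-0.302 -0.638 -0.709] F [-0.4 -0.6 -1.9] w 0.0854
```

```bash
cat > fk.py <<'E'
import numpy as np, json
from scipy.spatial.transform import Rotation as R
from scipy.optimize import least_squares
D=[([1.24,.478,.022,1.556,-.011,1.109,-.083],[.149,-.658,.230],[-3.12,-.349,.001]),
([.653,.487,-.119,1.619,.064,1.046,-.833],[.519,-.405,.198],[-3.119,-.349,.008]),
([.653,.417,-.119,1.527,.052,1.195,-.823],[.522,-.406,.283],[3.119,.349,.007])]
D+=[(d["joints"],d["tcp_pos"],d["orientation"]) for d in map(json.loads,open("log.jsonl"))]
E=lambda ax,a:R.from_euler(ax,a)
# p: b0,h,L1,L2,Lt,a1(elbow off),a2, a3(wrist off), yawoff
def fk(q,p):
    b0,h,L1,L2,Lt,a1,a2,a3,y7=p[:9]
    T=E('z',b0-q[0]); X=np.array([0,0,h])
    T=T*E('y',q[1])*E('z',-q[2]); X=X+T.apply([a1,0,L1])
    T=T*E('y',q[3]); X=X+T.apply([a2,0,0])
    T=T*E('z',-q[4]); X=X+T.apply([0,0,L2])
    T=T*E('y',q[5]); X=X+T.apply([a3,0,0])
    T=T*E('z',y7-q[6]); X=X+T.apply([0,0,Lt])
    return X,T
def res(p):
    o=[]
    for q,x,w in D:
        X,T=fk(q,p); o+=list((X-x)*1000)+list((R.from_rotvec(w).inv()*T).as_rotvec()*300)
    return np.array(o)
LO=np.array([-2.96,-.34,-1.41,.24,-1.37,.17,-2.96]);HI=np.array([2.96,2.1,1.46,2.44,4.51,1.92,2.96])
def fit():
    best=None
    for y in(-1.57,1.57,0,3.14):
        s=least_squares(res,[-.09,.3,.5,.5,.3,0,0,0,y],loss='soft_l1')
        if best is None or s.cost<best.cost: best=s
    return best
if __name__=="__main__":
    s=fit(); print(np.round(s.x,4),s.cost); print(np.round(s.fun.reshape(-1,6),1)); np.save("p.npy",s.x)
E
python3 fk.py
```

```text
[-0.0933  0.2747  0.5733  0.4747  0.3381 -0.0147  0.0128 -0.0053  1.4794] 100.96709986718001
[[ -0.4   0.1  -1.   -0.3   0.    0.4]
 [  1.   -0.8   0.6   0.4   0.2   0.7]
 [  0.5  -1.6   0.2  -0.3  -0.2   0.7]
 [  0.3   8.9  -1.2   0.1   0.1   0.6]
 [-21.5   2.1   0.4   4.2 -15.6  -4.6]
 [-18.    0.1   0.4   4.4 -19.2  -7.6]]
```

```bash
cat > fit2.py <<'E'
import fk, itertools
from fk import *
def mk(s):
    def f(q,p):
        b0,h,L1,L2,Lt,a1,a2,a3,y7=p[:9]; q=np.array(q); q=q.copy(); q[[1,3,5]]+=0
        T=E('z',b0+s[0]*q[0]); X=np.array([0,0,h])
        T=T*E('y',q[1])*E('z',s[1]*q[2]); X=X+T.apply([a1,0,L1])
        T=T*E('y',q[3]); X=X+T.apply([a2,0,0])
        T=T*E('z',s[2]*q[4]); X=X+T.apply([0,0,L2])
        T=T*E('y',q[5]); X=X+T.apply([a3,0,0])
        T=T*E('z',y7+s[3]*q[6]); X=X+T.apply([0,0,Lt])
        return X,T
    return f
for s in itertools.product((1,-1),repeat=4):
    fk.fk=mk(s); b=fk.fit(); print(s,round(b.cost,1),np.round(b.x,3))
E
python3 fit2.py
```

```text
Traceback (most recent call last):
  File "fit2.py", line 15, in <module>
    fk.fk=mk(s); b=fk.fit(); print(s,round(b.cost,1),np.round(b.x,3))
                   ^^^^^^
AttributeError: 'function' object has no attribute 'fit'
```

```bash
sed -i 's/^import fk, itertools/import itertools/; s/^from fk import \*/import fk as K\nfrom fk import np,E/; s/fk.fk=mk(s); b=fk.fit()/K.fk=mk(s); b=K.fit()/' fit2.py; python3 fit2.py
```

```text
(1, 1, 1, 1) 3438.7 [-1.076  0.918  0.823  0.151  1.226 -0.179  0.23  -0.36  -3.092]
(1, 1, 1, -1) 5034.7 [-1.076  0.92   0.823  0.151  1.226 -0.179  0.231 -0.36   0.988]
(1, 1, -1, 1) 3664.6 [ 0.568  3.441 -1.172  1.168 -0.636  0.903  2.129  0.604  4.886]
(1, 1, -1, -1) 5560.4 [-0.372  1.065 -0.345  0.667 -0.426  0.479  0.49   0.401  1.712]
(1, -1, 1, 1) 3439.9 [-1.501e+00  3.660e-01 -3.200e-01 -2.300e-01  1.019e+00 -2.000e-03
 -1.190e+00 -4.070e-01 -3.298e+00]
(1, -1, 1, -1) 4513.4 [-1.5    0.366 -0.322 -0.23   1.019 -0.002 -1.192 -0.408  1.021]
(1, -1, -1, 1) 4455.9 [-0.809  0.619  0.464  0.849 -0.318  0.106  0.78   0.303 -2.548]
(1, -1, -1, -1) 4991.1 [-0.783  0.595  0.424  0.816 -0.3    0.117  0.704  0.294  1.932]
(-1, 1, 1, 1) 3176.6 [ 0.07   0.119  0.532  0.51   0.167  0.014 -0.045  0.063 -3.253]
(-1, 1, 1, -1) 1772.0 [ 0.071  0.126  0.534  0.514  0.168  0.013 -0.037  0.062  1.369]
(-1, 1, -1, 1) 2874.0 [ 0.124  0.31   0.246  0.495  0.21   0.052 -0.175  0.015  3.135]
(-1, 1, -1, -1) 1155.1 [ 0.12   0.311  0.242  0.493  0.213  0.052 -0.18   0.013  1.41 ]
(-1, -1, 1, 1) 3668.5 [-0.125  0.04   0.272  0.439  0.114  0.075 -0.327  0.07  -3.233]
(-1, -1, 1, -1) 1654.5 [-0.124  0.038  0.272  0.438  0.114  0.075 -0.329  0.07   1.411]
(-1, -1, -1, 1) 2287.2 [-0.093  0.275  0.573  0.475  0.338 -0.015  0.013 -0.005  3.132]
(-1, -1, -1, -1) 101.0 [-0.093  0.275  0.573  0.475  0.338 -0.015  0.013 -0.005  1.479]
```

>>> servo_tool(
  commands=[
    [0,0,0,0,0,0,0],
    [0,0,0,0,0,0,0],
    [0,0,0,0,0,0,0],
  ],
)

```text
clock: 4.27
tcp_pos: [0.5205, 0.1129, 0.37]
orientation: [2.355, -0.314, -0.298]
contact_force: [0.3, -0.5, 0.2]
grip_width: 0.0856
gripper_force: 0.0
```

```bash
rm log.jsonl; python3 -c "
from h import *
log()
o=r.get_obs();print(o['qvel'])"; python3 fk.py
```

```text
4.27 q [-0.48  0.49 -0.14  1.44  0.44  1.92 -2.46] p [0.5205 0.1129 0.37  ] x [ 0.943 -0.308 -0.123] z [-0.302 -0.64  -0.706] F [ 0.3 -0.5  0.2] w 0.0856
[ 0.05628263 -0.02393974 -0.03547184  0.00499296 -0.00160497 -0.00106581
 -0.00045349]
[-0.0807  0.123   0.8227  0.5451  0.3474 -0.165   0.1219 -0.0147  1.4913] 36.952737475347014
[[ 10.5  -2.3  -0.6  -0.3   0.    0.2]
 [ -1.    0.2   0.1   0.4   0.2   0.4]
 [ -0.3  -0.2   0.5  -0.2  -0.2   0.5]
 [ -0.7   0.3  -0.    3.7 -16.7  -6.7]]
```

>>> servo_tool(
  commands=[
    [0,0,7,0,10,5,0],
    [0,0,14,0,20,10,0],
    [0,0,21,0,30,15,0],
    [0,0,28,0,40,20,0],
    [0,0,35,0,50,20,0],
  ],
)

```text
clock: 4.68
tcp_pos: [0.5209, 0.1625, 0.3919]
orientation: [2.322, 0.41, 0.003]
contact_force: [0.9, 1.1, 0.3]
grip_width: 0.0853
gripper_force: 0.0
```

>>> servo_tool(
  commands=[
    [0,0,0,0,0,0,0],
    [0,0,0,0,0,0,0],
    [0,0,0,0,0,0,0],
  ],
)

```text
clock: 4.93
tcp_pos: [0.5213, 0.161, 0.3909]
orientation: [2.324, 0.397, -0.003]
contact_force: [-0.6, -0.6, -0.1]
grip_width: 0.0856
gripper_force: 0.0
```

```bash
python3 -c "
from h import *
log()"
```

```text
4.93 q [-0.57  0.35 -0.28  1.6   0.68  1.74 -2.16] p [0.5213 0.161  0.3909] x [ 0.952  0.282 -0.121] z [ 0.116 -0.697 -0.708] F [-0.6 -0.6 -0.1] w 0.0856
```

>>> servo_tool(
  commands=[
    [0,0,7,0,15,0,0],
    [0,0,14,0,30,0,0],
    [0,0,21,0,45,0,0],
    [0,0,28,0,60,0,0],
    [0,0,35,0,75,0,0],
  ],
)

```text
clock: 5.35
tcp_pos: [0.5218, 0.2379, 0.3902]
orientation: [2.11, 1.094, 0.294]
contact_force: [0.5, -1.0, 0.4]
grip_width: 0.0855
gripper_force: 0.0
```

>>> servo_tool(
  commands=[
    [0,0,0,0,0,0,0],
    [0,0,0,0,0,0,0],
    [0,0,0,0,0,0,0],
  ],
)

```text
clock: 5.6
tcp_pos: [0.5221, 0.2362, 0.3906]
orientation: [2.115, 1.084, 0.291]
contact_force: [0.4, -0.3, -0.1]
grip_width: 0.0854
gripper_force: 0.0
```

```bash
python3 -c "
from h import *
log()"
cat > fit3.py <<'E'
from fk import *
# params: 9 + zero offsets q2..q6 (5) + tool tilt (2)
def fk(q,p):
    q=np.array(q,float)+np.r_[0,p[9:14],0]
    b0,h,L1,L2,Lt,a1,a2,a3,y7=p[:9]
    T=E('z',b0-q[0]); X=np.array([0,0,h])
    T=T*E('y',q[1])*E('z',-q[2]); X=X+T.apply([a1,0,L1])
    T=T*E('y',q[3]); X=X+T.apply([a2,0,0])
    T=T*E('z',-q[4]); X=X+T.apply([0,0,L2])
    T=T*E('y',q[5]); X=X+T.apply([a3,0,0])
    T=T*E('z',y7-q[6]); X=X+T.apply([0,0,Lt])
    return X,T*R.from_rotvec([p[14],p[15],0])
x0=np.r_[-.09,.3,.5,.5,.3,0,0,0,1.48,np.zeros(7)]
sg=np.r_[1,.5,.5,.5,.5,.1,.1,.1,1,np.full(5,.1),.05,.05]
def res(p):
    o=[]
    for q,x,w in D:
        X,T=fk(q,p); o+=list((X-x)*1000)+list((R.from_rotvec(w).inv()*T).as_rotvec()*300)
    return np.r_[o,(p-x0)/sg]
if __name__=="__main__":
    s=least_squares(res,x0); print(np.round(s.x,3),s.cost); print(np.round(s.fun[:-16].reshape(-1,6),1)); np.save("p.npy",s.x)
E
python3 fit3.py
```

```text
5.6 q [-0.61  0.23 -0.41  1.78  0.85  1.46 -1.88] p [0.5221 0.2362 0.3906] x [ 0.619  0.776 -0.122] z [ 0.494 -0.505 -0.708] F [ 0.4 -0.3 -0.1] w 0.0854
[-1.290e-01  2.780e-01  5.450e-01  4.850e-01  3.250e-01 -7.900e-02
 -5.000e-03 -6.000e-03  1.543e+00  1.200e-01 -8.300e-02 -1.000e-01
  7.800e-02 -6.000e-03 -1.000e-03  1.800e-02] 70.54038034239043
[[ 2.3  1.4 -3.4  3.2 -2.2 -1.5]
 [ 2.4 -0.6  0.2 -0.4  3.  -0.3]
 [-0.3 -5.   0.8 -2.7  0.3  1.9]
 [-0.6 -1.9  0.4 -1.9 -1.7  1.2]
 [-1.8 -1.6  1.2  0.3 -0.9 -0.1]
 [-4.   2.1  0.8  1.6  1.6 -1.1]]
```

```bash
cat > plan.py <<'E'
from fit3 import *
P=np.load("p.npy")
def pose(g,psi,th,roll,off=.022):
    """tool pointing heading psi(deg), pitched th deg below horizontal; roll=+1: tool x up side, -1: down side"""
    c,s=np.cos(np.radians(psi)),np.sin(np.radians(psi)); a=np.radians(th)
    z=np.array([c*np.cos(a),s*np.cos(a),-np.sin(a)]); up=np.array([c*np.sin(a),s*np.sin(a),np.cos(a)])
    x=up*roll; y=np.cross(z,x); return np.array(g)+off*z, R.from_matrix(np.c_[x,y,z])
MID=(LO+HI)/2; HALF=(HI-LO)/2
def ik(X,T,seeds,m=.06):
    best=[]
    for q0 in seeds:
        f=lambda q:np.r_[(fk(q,P)[0]-X)*30,(T.inv()*fk(q,P)[1]).as_rotvec()*10,.02*(q-MID)/HALF]
        s=least_squares(f,np.clip(q0,LO+m+.01,HI-m-.01),bounds=(LO+m,HI-m),max_nfev=60)
        if np.abs(s.fun[:6]).max()<.15: best.append((np.min(np.minimum(s.x-LO,HI-s.x)),s.x))
    return sorted(best,key=lambda b:-b[0])
rng=np.random.default_rng(0)
cur=np.array([-.61,.23,-.41,1.78,.85,1.46,-1.88])
def seeds(n=6): return [cur]+[np.clip(cur+rng.normal(0,.8,7)*[1,.5,.5,.5,1.2,.5,1.5],LO,HI) for _ in range(n)]
if __name__=="__main__":
    W=(.536,.420,.062)
    for th in(30,45,60):
        for psi in(-106.5,-16.5):
            for roll in(1,-1):
                b=ik(*pose(W,psi,th,roll),seeds()); print("grasp",th,psi,roll,b and (round(b[0][0],2),np.round(b[0][1],2)))
        for psi in(-130,-100,-70,-40):
            for roll in(1,-1):
                b=ik(*pose((.5,.15,.5),psi,-th,roll),seeds()); print("  inv",th,psi,roll,b and (round(b[0][0],2),np.round(b[0][1],2)))
        for psi in(-130,-100,-70,-40,-10):
            for roll in(1,-1):
                b=ik(*pose((.585,-.245,.07),psi,th,roll),seeds()); print("  place",th,psi,roll,b and (round(b[0][0],2),np.round(b[0][1],2)))
E
time python3 plan.py
```

```text
grasp 30 -106.5 1 (np.float64(0.06), array([-1.08,  1.2 ,  0.46,  0.99,  0.08,  1.86,  2.12]))
grasp 30 -106.5 -1 (np.float64(0.06), array([-1.16,  1.25,  0.7 ,  0.99, -0.08,  1.86, -0.89]))
grasp 30 -16.5 1 (np.float64(0.06), array([-1.85,  1.23,  1.24,  1.95, -0.44,  0.23, -2.81]))
grasp 30 -16.5 -1 (np.float64(0.5), array([-1.09,  0.82, -0.04,  1.94,  1.56,  1.11, -1.18]))
  inv 30 -130 1 []
  inv 30 -130 -1 []
  inv 30 -100 1 (np.float64(0.06), array([-1.32,  0.96,  1.11,  1.66,  0.92,  1.86,  2.73]))
  inv 30 -100 -1 (np.float64(0.13), array([-1.35,  1.03,  1.21,  1.68,  0.89,  1.79, -0.37]))
  inv 30 -70 1 []
  inv 30 -70 -1 (np.float64(0.29), array([-1.49,  0.81,  1.03,  1.94,  1.19,  1.63, -0.78]))
  inv 30 -40 1 (np.float64(0.21), array([-1.56,  0.57,  0.91,  2.23,  1.61,  1.54,  1.97]))
  inv 30 -40 -1 (np.float64(0.2), array([-1.56,  0.61,  0.94,  2.24,  1.62,  1.54, -1.2 ]))
  place 30 -130 1 (np.float64(0.45), array([-0.09,  0.96,  0.13,  1.49,  0.65,  1.47,  2.1 ]))
  place 30 -130 -1 (np.float64(0.5), array([-0.2 ,  0.99,  0.32,  1.48,  0.54,  1.42, -0.96]))
  place 30
[... 3773 characters left out ...]
ace 60 -100 -1 (np.float64(0.61), array([ 0.26,  0.69, -0.29,  1.83,  0.96,  1.  , -0.83]))
  place 60 -70 1 (np.float64(0.44), array([ 0.66,  0.77, -0.81,  2.  ,  1.43,  1.07,  2.5 ]))
  place 60 -70 -1 (np.float64(0.43), array([ 0.62,  0.75, -0.76,  2.01,  1.45,  1.06, -0.68]))
  place 60 -40 1 (np.float64(0.09), array([ 0.67,  0.63, -0.59,  2.11,  1.57,  0.6 ,  2.87]))
  place 60 -40 -1 (np.float64(0.31), array([ 0.74,  0.68, -0.71,  2.13,  1.68,  0.71, -0.34]))
  place 60 -10 1 (np.float64(0.25), array([ 1.07,  0.88, -1.05,  2.12,  1.63,  0.67, -2.71]))
  place 60 -10 -1 (np.float64(0.3), array([ 1.02,  0.8 , -0.92,  2.14,  1.71,  0.54,  0.31]))
real	1m31.350s
user	1m31.842s
sys	0m0.148s
```

```bash
cat > go.py <<'E'
from h import *
def tp(g,psi,th,roll,off=.018):
    c,s=np.cos(np.radians(psi)),np.sin(np.radians(psi)); a=np.radians(th)
    z=np.array([c*np.cos(a),s*np.cos(a),-np.sin(a)]); x=np.array([c*np.sin(a),s*np.sin(a),np.cos(a)])*roll
    return np.array(g)+off*z, R.from_matrix(np.c_[x,np.cross(z,x),z])
def delta(X,T):
    o=r.get_obs(); d=(T*R.from_rotvec(o["orientation"]).inv()).as_rotvec(degrees=True); s=(X-o["tcp_pos"])*1000
    n=max(np.linalg.norm(d)/7.1,np.linalg.norm(s)/41)
    print("turn",np.round(d,1),"shift",np.round(s,1),"rows %.1f"%n,"per row",np.round(d/np.ceil(n),2),np.round(s/np.ceil(n),1))
E
python3 - <<'E'
from go import *
t=np.load("top0.npy"); P=t.reshape(-1,3); 
Q=P[(P[:,1]>.46)&(P[:,0]<.75)&(P[:,0]>.3)&(P[:,2]>.02)]
for a in np.arange(.3,.75,.05):
    S=Q[(Q[:,0]>a)&(Q[:,0]<a+.05)]; print(round(a,2),len(S), S[:,1].min() if len(S) else None, S[:,2].max() if len(S) else None)
im,d,X=cloud("top"); print(bottle([X],(.536,.42))); print(bottle([X],(.554,.282)))
X,T=tp((.536,.42,.066),-16.5,40,-1); z=T.apply([0,0,1]); print(X); delta(X-.12*z,T)
E
```

```text
0.3 0 None None
0.35 0 None None
0.4 98 0.5844101169388027 0.09153514723932465
0.45 594 0.5801773596396826 0.09292806884897487
0.5 548 0.5785062685377548 0.09273592997820823
0.55 535 0.5760982104938577 0.09226081684294996
0.6 778 0.5730837487516947 0.09319823085635148
0.65 1242 0.5126687153897579 0.133994088552839
0.7 741 0.5131925366202522 0.13227531776760726
('body', array([532.3, 406.2]), array([31.6, 60.7]), 74.4, 139, 'cap', array([537.2, 411.3]), 21.1, array([537.7, 404.5]), 59)
('body', array([553.1, 281.7]), array([60.7, 60.6]), 86.5, 337, 'cap', array([554.2, 282.9]), 26.0, array([553.3, 282.3]), 250)
[0.54922097 0.41608377 0.05442982]
turn [-55.5  28.3  80.4] shift [ -61.1  205.7 -258.8] rows 14.3 per row [-3.7   1.88  5.36] [ -4.1  13.7 -17.3]
```

>>> servo_tool(
  commands=[
    [-3.7,1.89,5.36,-4,14,-17,0],
    [-7.4,3.77,10.72,-8,28,-34,0],
    [-11.1,5.66,16.08,-12,42,-51,0],
    [-14.8,7.55,21.44,-16,56,-68,0],
    [-18.5,9.43,26.8,-20,70,-85,0],
  ],
)

```text
clock: 6.07
tcp_pos: [0.5019, 0.3081, 0.3044]
orientation: [1.6, 1.613, 0.145]
contact_force: [0.4, -0.8, -0.3]
grip_width: 0.0856
gripper_force: 0.0
```

>>> servo_tool(
  commands=[
    [-3.7,1.89,5.36,-4,14,-17,0],
    [-7.4,3.77,10.72,-8,28,-34,0],
    [-11.1,5.66,16.08,-12,42,-51,0],
    [-14.8,7.55,21.44,-16,56,-68,0],
    [-18.5,9.43,26.8,-20,70,-85,0],
  ],
)

```text
clock: 6.48
tcp_pos: [0.482, 0.3781, 0.2192]
orientation: [0.995, 2.005, -0.007]
contact_force: [0.3, 0.5, 0.0]
grip_width: 0.0851
gripper_force: 0.0
```

Run:
```python
from go import *
log()
X,T=tp((.536,.42,.066),-16.5,40,-1); z=T.apply([0,0,1]); delta(X-.12*z,T)
```

```text
6.48 q [-0.79  0.51 -0.54  1.93  1.18  1.37 -1.3 ] p [0.482  0.3781 0.2192] x [-0.299  0.643 -0.705] z [ 0.701 -0.353 -0.619] F [0.3 0.5 0. ] w 0.0851
turn [-18.3   9.1  26.6] shift [-20.9  64.  -87.6] rows 4.7 per row [-3.65  1.82  5.32] [ -4.2  12.8 -17.5]
```

>>> servo_tool(
  commands=[
    [-3.65,1.82,5.3,-4,13,-17,0],
    [-7.3,3.64,10.6,-8,26,-35,0],
    [-10.9,5.5,16,-12.5,38,-52,0],
    [-14.6,7.3,21.3,-17,51,-70,0],
    [-18.3,9.1,26.6,-21,64,-87,0],
  ],
)

```text
clock: 6.9
tcp_pos: [0.461, 0.4419, 0.1319]
orientation: [0.326, 2.251, -0.153]
contact_force: [0.3, 0.0, -0.9]
grip_width: 0.0856
gripper_force: 0.0
```

>>> servo_tool(
  commands=[
    [0,0,0,0,0,0,0],
    [0,0,0,0,0,0,0],
  ],
)

```text
clock: 7.07
tcp_pos: [0.4609, 0.4413, 0.1327]
orientation: [0.334, 2.25, -0.152]
contact_force: [0.1, -0.5, 0.4]
grip_width: 0.0853
gripper_force: 0.0
```

Run:
```python
from go import *
log()
X,T=tp((.536,.42,.066),-16.5,40,-1); delta(X,T)
im,d,X=cloud("top"); print(bottle([X],(.536,.42))); im2,d,Y=cloud("scene"); print(bottle([Y],(.539,.424)))
w,d,Z=cloud("wrist"); print(bottle([Z],(.537,.42)))
cv2.imwrite("pics/pre1.png",np.vstack([cv2.resize(w,(480,300)),np.hstack([cv2.resize(im[140:260,100:260],(400,300)),cv2.resize(im2[200:350,360:560],(400,300))])[:,:480*1]]) if 0 else np.hstack([cv2.resize(w,(400,250)),cv2.resize(im2[200:325,360:560],(400,250))]))
```

```text
7.07 q [-0.83  0.65 -0.57  1.95  1.34  1.29 -0.94] p [0.4609 0.4413 0.1327] x [-0.615  0.189 -0.765] z [ 0.733 -0.22  -0.644] F [ 0.1 -0.5  0.4] w 0.0853
turn [-0.2 -0.   0.3] shift [ 88.3 -25.2 -78.2] rows 2.9 per row [-0.06 -0.    0.11] [ 29.4  -8.4 -26.1]
('body', array([536.1, 419.8]), array([60.7, 60.4]), 73.7, 369, 'cap', array([537.3, 421. ]), 26.4, array([536.1, 419.8]), 258)
('body', array([540.5, 423.6]), array([63.1, 63.1]), 73.6, 823, 'cap', array([540.1, 422.9]), 26.8, array([541.7, 424.4]), 286)
('body', array([532.1, 421.7]), array([60. , 54.1]), 74.2, 6353, 'cap', array([535.4, 420.2]), 25.9, array([527.4, 422.8]), 1258)
```

View pics/pre1.png

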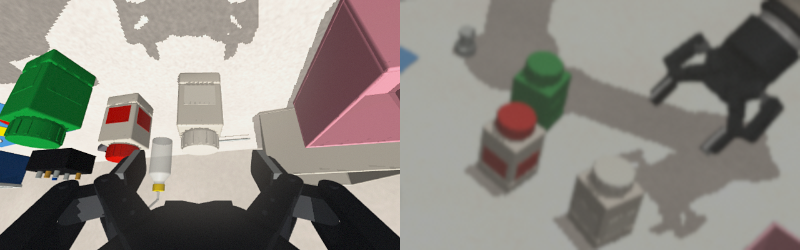

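>>> servo_tool(
  commands=[
    [0,0,0,22,-6,-20,0],
    [0,0,0,44,-12.5,-39,0],
    [0,0,0,66,-19,-58,0],
    [0,0,0,80,-23,-71,0],
    [0,0,0,88,-25,-78,0],
  ],
)

```text
clock: 7.63
tcp_pos: [0.5509, 0.4145, 0.0553]
orientation: [0.334, 2.248, -0.152]
contact_force: [0.3, -0.5, -0.3]
grip_width: 0.0851
gripper_force: 0.0
```

>>> servo_tool(
  commands=[
    [0,0,0,0,0,0,0],
    [0,0,0,0,0,0,1],
    [0,0,0,0,0,0,1],
    [0,0,0,0,0,0,1],
    [0,0,0,0,0,0,1],
  ],
  force=45,
)

```text
clock: 8.05
tcp_pos: [0.5471, 0.419, 0.057]
orientation: [0.327, 2.251, -0.145]
contact_force: [-4.0, -0.5, 6.0]
grip_width: 0.0594
gripper_force: 49.3
```

>>> servo_tool(
  commands=[
    [0,0,0,0,0,0,1],
    [0,0,0,0,0,0,1],
    [0,0,0,0,0,0,1],
  ],
)

```text
clock: 8.3
tcp_pos: [0.5471, 0.419, 0.057]
orientation: [0.327, 2.25, -0.146]
contact_force: [-5.0, -0.4, 6.6]
grip_width: 0.0597
gripper_force: 49.4
```

Run:
```python
from go import *
log(); print(r.get_obs()["gripper_force"])
im,d,X=cloud("scene"); print(bottle([X],(.539,.424)))
```

```text
8.3 q [-0.75  0.79 -0.48  1.92  1.52  1.18 -0.98] p [0.5471 0.419  0.057 ] x [-0.616  0.185 -0.765] z [ 0.735 -0.213 -0.644] F [-5.  -0.4  6.6] w 0.0597
49.449756145477295
('body', array([533.7, 424.1]), array([95.8, 79.9]), 68.8, 904, 'cap', array([526.2, 429.1]), 43.4, array([524.7, 430. ]), 509)
```

```bash
cat > path.py <<'E'
from plan import *
def track(q,poses):
    out=[]
    for X,T in poses:
        f=lambda u:np.r_[(fk(u,P)[0]-X)*30,(T.inv()*fk(u,P)[1]).as_rotvec()*10,.02*(u-q),.004*(u-MID)/HALF]
        s=least_squares(f,np.clip(q,LO+.021,HI-.021),bounds=(LO+.02,HI-.02),max_nfev=30); out.append((s.x,np.abs(s.fun[:6]).max())); q=s.x
    return out
def seg(X0,T0,X1,rv,n):
    return [(X0+(X1-X0)*k/n, R.from_rotvec(np.array(rv)*k/n,degrees=True)*T0) for k in range(1,n+1)]
E
cat > inv.py <<'E'
from path import *
q0=np.array([-.75,.79,-.48,1.92,1.52,1.18,-.98]); X0,T0=fk(q0,P)
for c in((.5,.2,.4),(.5,.1,.45),(.55,.3,.45),(.45,.3,.45)):
    for yaw in(0,-25,-50):
        a=seg(X0,T0,np.array(c),[0,0,yaw],12); h=np.radians(-16.5+yaw)
        for sg in(-1,1):
            b=seg(*a[-1],a[-1][0],sg*180*np.array([np.cos(h),np.sin(h),0]),26)
            o=track(q0,a+b); Q=np.array([x for x,_ in o]); e=max(x for _,x in o)
            m=np.minimum(Q-LO,HI-Q).min(0); dq=np.abs(np.diff(Q,axis=0)).max(0)
            print(c,yaw,sg,"err %.2f"%e,"marg",np.round(m,2),"maxstep",np.round(dq,2),"end",np.round(Q[-1],2))
E
time python3 inv.py
```

```text
(0.5, 0.2, 0.4) 0 -1 err 0.00 marg [1.61 0.26 0.81 0.1  2.25 0.02 1.69] maxstep [0.1  0.08 0.14 0.05 0.08 0.14 0.12] end [-1.35  0.92  0.65  2.34  1.75  1.89  1.27]
(0.5, 0.2, 0.4) 0 1 err 7.44 marg [0.37 0.02 0.02 0.02 1.43 0.02 0.02] maxstep [0.44 0.08 0.44 0.05 0.92 0.15 1.  ] end [-2.42 -0.32  1.12  2.39  1.95  1.59 -2.94]
(0.5, 0.2, 0.4) -25 -1 err 0.00 marg [1.54 0.46 0.76 0.31 2.15 0.02 1.26] maxstep [0.13 0.06 0.2  0.06 0.06 0.1  0.13] end [-1.42  0.95  0.7   2.13  1.44  1.81  1.7 ]
(0.5, 0.2, 0.4) -25 1 err 3.14 marg [0.77 0.19 0.02 0.02 0.02 0.02 0.02] maxstep [1.55 1.18 1.67 0.06 1.51 0.48 1.03] end [ 0.13  1.85 -1.39  2.24  4.49  1.9  -2.31]
(0.5, 0.2, 0.4) -50 -1 err 0.07 marg [1.43 0.64 0.02 0.52 1.51 0.02 0.78] maxstep [0.14 0.12 0.26 0.06 0.08 0.07 0.24] end [-1.53  1.17  1.04  1.91  1.06  1.62  2.18]
(0.5, 0.2, 0.4) -50 1 err 6.29 marg [1.17 0.43 0.02 0.11 1.97 0.02 0.02] maxstep [0.63 0.9  1.29 0.21 1.03 0.66 0.17] end [-1.7   1.31  1.44  1.66  0.6   1.4  -2.94]
(0.5, 0.1, 0.45) 0 -1 err 0.42 marg [1.37 0.08 0.02 0.02 2.01 0.02 1.88] maxstep [0.32 0.38 0.56 0.05 0.1
[... 2253 characters left out ...]
) -25 -1 err 0.00 marg [1.26 0.53 0.45 0.4  1.9  0.02 0.99] maxstep [0.15 0.07 0.25 0.06 0.07 0.09 0.16] end [-1.7   0.94  0.88  2.04  1.34  1.72  1.97]
(0.45, 0.3, 0.45) -25 1 err 5.02 marg [1.28 0.24 0.02 0.02 0.02 0.02 0.02] maxstep [0.9  1.28 1.02 0.17 1.84 0.44 0.96] end [-0.06  1.74 -1.39  2.2   4.49  1.9  -2.18]
(0.45, 0.3, 0.45) -50 -1 err 1.62 marg [1.24 0.69 0.02 0.53 1.35 0.02 0.51] maxstep [0.16 0.19 0.48 0.06 0.21 0.07 0.38] end [-1.72  1.18  1.18  1.81  0.99  1.64  2.45]
(0.45, 0.3, 0.45) -50 1 err 5.22 marg [0.94 0.49 0.02 0.27 2.07 0.02 0.02] maxstep [0.55 0.71 1.14 0.08 0.69 0.76 0.15] end [-1.79  1.26  1.44  1.57  0.7   1.55 -2.94]
real	1m45.443s
user	1m45.466s
sys	0m0.145s
```

>>> servo_tool(
  commands=[
    [0,0,0,0,0,20,1],
    [0,0,0,0,0,50,1],
    [0,0,0,0,0,85,1],
    [0,0,0,0,-5,120,1],
    [0,0,0,0,-20,155,1],
  ],
)

```text
clock: 8.77
tcp_pos: [0.5465, 0.3999, 0.2116]
orientation: [0.325, 2.254, -0.145]
contact_force: [0.3, 0.7, -2.6]
grip_width: 0.0592
gripper_force: 50.1
```

>>> servo_tool(
  commands=[
    [0,0,0,0,-15,37,1],
    [0,0,0,0,-30,74,1],
    [0,0,0,0,-45,111,1],
    [0,0,0,0,-60,148,1],
    [0,0,0,0,-75,185,1],
  ],
)

```text
clock: 9.18
tcp_pos: [0.5468, 0.3216, 0.3968]
orientation: [0.327, 2.252, -0.149]
contact_force: [0.8, -0.1, -1.9]
grip_width: 0.0596
gripper_force: 50.2
```

>>> servo_tool(
  commands=[
    [0,0,0,0,-10,20,1],
    [0,0,0,0,-20,35,1],
    [0,0,0,0,-20,35,1],
  ],
)

```text
clock: 9.43
tcp_pos: [0.5481, 0.301, 0.4348]
orientation: [0.332, 2.246, -0.146]
contact_force: [-0.4, -0.3, -2.3]
grip_width: 0.0597
gripper_force: 50.2
```

Run:
```python
from go import *
log(); print(r.get_obs()["gripper_force"])
im,d,X=cloud("scene"); P=X.reshape(-1,3); c=r.get_obs()["tcp_pos"]
cv2.imwrite("pics/lift1.png",im)
```

```text
9.43 q [-0.47  0.12 -0.58  1.86  1.02  1.17 -0.19] p [0.5481 0.301  0.4348] x [-0.613  0.189 -0.768] z [ 0.737 -0.216 -0.641] F [-0.4 -0.3 -2.3] w 0.0597
50.209128856658936
```

View pics/lift1.png

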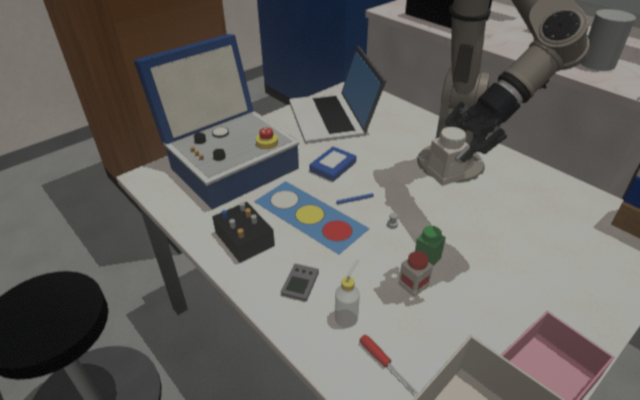

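>>> servo_tool(
  commands=[
    [-6.71,1.99,0,0,0,0,1],
    [-13.42,3.98,0,0,0,0,1],
    [-20.13,5.97,0,0,0,0,1],
    [-26.84,7.96,0,0,0,0,1],
    [-33.55,9.95,0,0,0,0,1],
  ],
)

```text
clock: 9.9
tcp_pos: [0.5474, 0.3038, 0.4284]
orientation: [-0.009, 2.255, -0.848]
contact_force: [-0.3, -0.4, -3.0]
grip_width: 0.0595
gripper_force: 50.7
```

>>> servo_tool(
  commands=[
    [-6.71,1.99,0,0,0,0,1],
    [-13.42,3.98,0,0,0,0,1],
    [-20.13,5.97,0,0,0,0,1],
    [-26.84,7.96,0,0,0,0,1],
    [-33.55,9.95,0,0,0,0,1],
  ],
)

```text
clock: 10.32
tcp_pos: [0.5479, 0.3038, 0.4275]
orientation: [-0.366, 2.076, -1.526]
contact_force: [0.9, -0.7, -4.2]
grip_width: 0.0595
gripper_force: 50.7
```

Run:
```python
from go import *
log()
```

```text
10.32 q [-0.96  0.53 -0.19  1.61  1.17  1.9   0.59] p [0.5479 0.3038 0.4275] x [-0.822 -0.509 -0.256] z [ 0.562 -0.797 -0.219] F [ 0.9 -0.7 -4.2] w 0.0595
```

>>> servo_tool(
  commands=[
    [-6.71,1.99,0,0,0,0,1],
    [-13.42,3.98,0,0,0,0,1],
    [-20.13,5.97,0,0,0,0,1],
    [-26.84,7.96,0,0,0,0,1],
    [-33.55,9.95,0,0,0,0,1],
  ],
)

```text
clock: 10.73
tcp_pos: [0.5472, 0.3049, 0.4284]
orientation: [-0.731, 1.7, -2.152]
contact_force: [0.4, 1.3, -3.0]
grip_width: 0.0597
gripper_force: 50.8
```

Run:
```python
from go import *
log(); print(r.get_obs()["gripper_force"])
```

```text
10.73 q [-1.28  0.7   0.27  1.7   1.24  1.9   1.  ] p [0.5472 0.3049 0.4284] x [-0.825 -0.528  0.202] z [ 0.561 -0.811  0.169] F [ 0.4  1.3 -3. ] w 0.0597
50.80110311508179
```

Tracking well. Finish the turn.

>>> servo_tool(
  commands=[
    [-6.71,1.99,0,0,0,0,1],
    [-13.42,3.98,0,0,0,0,1],
    [-20.13,5.97,0,0,0,0,1],
    [-26.84,7.96,0,0,0,0,1],
    [-33.55,9.95,0,0,0,0,1],
  ],
)

```text
clock: 11.15
tcp_pos: [0.5475, 0.3048, 0.4279]
orientation: [-1.086, 1.118, -2.679]
contact_force: [0.2, 0.1, -2.8]
grip_width: 0.0595
gripper_force: 50.9
```

>>> servo_tool(
  commands=[
    [-6.71,1.99,0,0,0,0,1],
    [-13.42,3.98,0,0,0,0,1],
    [-20.13,5.97,0,0,0,0,1],
    [-26.84,7.96,0,0,0,0,1],
    [-33.55,9.95,0,0,0,0,1],
  ],
)

```text
clock: 11.57
tcp_pos: [0.5476, 0.3046, 0.4277]
orientation: [1.215, -0.282, 2.639]
contact_force: [0.3, 0.3, -2.5]
grip_width: 0.0597
gripper_force: 50.9
```

>>> servo_tool(
  commands=[
    [-4.8,1.4,0,0,0,0,1],
    [-4.8,1.4,0,0,0,0,1],
    [-4.8,1.4,0,0,0,0,1],
    [-4.8,1.4,0,0,0,0,1],
    [-4.8,1.4,0,0,0,0,1],
  ],
)

```text
clock: 11.98
tcp_pos: [0.5481, 0.3037, 0.4302]
orientation: [1.214, -0.183, 2.611]
contact_force: [-0.8, 0.7, -3.5]
grip_width: 0.0593
gripper_force: 51.1
```

>>> servo_tool(
  commands=[
    [0,0,0,0,0,0,1],
    [0,0,0,0,0,0,1],
    [0,0,0,0,0,0,1],
    [0,0,0,0,0,0,1],
    [0,0,0,0,0,0,1],
  ],
)

```text
clock: 12.4
tcp_pos: [0.5481, 0.3024, 0.4307]
orientation: [1.212, -0.181, 2.608]
contact_force: [0.6, -0.3, -3.4]
grip_width: 0.0596
gripper_force: 51.1
```

Run:
```python
from go import *
log(); o=r.get_obs(); print(o["gripper_force"])
T0=R.from_rotvec([.327,2.25,-.146]); c=T0.inv().apply([0,0,1]); print("cap dir",R.from_rotvec(o["orientation"]).apply(c))
cv2.imwrite("pics/inv1.png",r.grab_frame("scene")[0][0:320,340:640])
```

```text
12.4 q [-1.41  0.86  0.51  2.18  1.8   1.87  1.66] p [0.5481 0.3024 0.4307] x [-0.618  0.18   0.765] z [ 0.733 -0.22   0.644] F [ 0.6 -0.3 -3.4] w 0.0596
51.08008682727814
cap dir [ 0.0010169  -0.00113944 -0.99999883]
```

View pics/inv1.png

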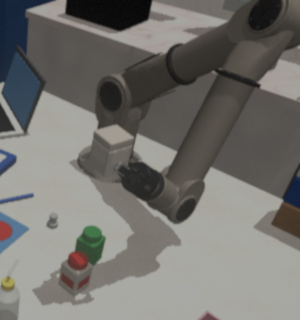

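>>> servo_tool(
  commands=[
    [0,0,0,0,0,0,1],
    [0,0,0,0,0,0,1],
    [0,0,0,0,0,0,1],
    [0,0,0,0,0,0,1],
    [4.8,-1.4,0,0,0,0,1],
  ],
)

```text
clock: 12.87
tcp_pos: [0.5478, 0.3004, 0.4305]
orientation: [1.207, -0.295, 2.637]
contact_force: [0.3, -1.0, -2.4]
grip_width: 0.0599
gripper_force: 51.1
```

>>> servo_tool(
  commands=[
    [6.71,-1.99,0,0,0,0,1],
    [13.42,-3.98,0,0,0,0,1],
    [20.13,-5.97,0,0,0,0,1],
    [26.84,-7.96,0,0,0,0,1],
    [33.55,-9.95,0,0,0,0,1],
  ],
)

```text
clock: 13.28
tcp_pos: [0.5478, 0.3026, 0.43]
orientation: [-1.075, 1.138, -2.673]
contact_force: [-0.4, 0.1, -2.7]
grip_width: 0.0594
gripper_force: 50.9
```

>>> servo_tool(
  commands=[
    [6.71,-1.99,0,0,0,0,1],
    [13.42,-3.98,0,0,0,0,1],
    [20.13,-5.97,0,0,0,0,1],
    [26.84,-7.96,0,0,0,0,1],
    [33.55,-9.95,0,0,0,0,1],
  ],
)

```text
clock: 13.7
tcp_pos: [0.5478, 0.3025, 0.43]
orientation: [-0.718, 1.714, -2.142]
contact_force: [1.3, 0.6, -2.4]
grip_width: 0.0594
gripper_force: 50.8
```

>>> servo_tool(
  commands=[
    [6.71,-1.99,0,0,0,0,1],
    [13.42,-3.98,0,0,0,0,1],
    [20.13,-5.97,0,0,0,0,1],
    [26.84,-7.96,0,0,0,0,1],
    [33.55,-9.95,0,0,0,0,1],
  ],
)

```text
clock: 14.12
tcp_pos: [0.5477, 0.3024, 0.4302]
orientation: [-0.352, 2.082, -1.513]
contact_force: [0.5, -0.4, -2.7]
grip_width: 0.0594
gripper_force: 50.7
```

>>> servo_tool(
  commands=[
    [6.71,-1.99,0,0,0,0,1],
    [13.42,-3.98,0,0,0,0,1],
    [20.13,-5.97,0,0,0,0,1],
    [26.84,-7.96,0,0,0,0,1],
    [33.55,-9.95,0,0,0,0,1],
  ],
)

```text
clock: 14.53
tcp_pos: [0.5478, 0.3019, 0.4304]
orientation: [0.003, 2.256, -0.836]
contact_force: [0.7, 0.0, -2.1]
grip_width: 0.0597
gripper_force: 50.7
```

>>> servo_tool(
  commands=[
    [6.71,-1.99,0,0,0,0,1],
    [13.42,-3.98,0,0,0,0,1],
    [20.13,-5.97,0,0,0,0,1],
    [26.84,-7.96,0,0,0,0,1],
    [33.55,-9.95,0,0,0,0,1],
  ],
)

```text
clock: 14.95
tcp_pos: [0.5478, 0.3012, 0.4304]
orientation: [0.334, 2.251, -0.144]
contact_force: [0.6, -0.1, -2.7]
grip_width: 0.0592
gripper_force: 50.6
```

```bash
python3 - <<'E'
from go import *
log(); o=r.get_obs(); print(o["gripper_force"])
im,d,X=cloud("top"); print(bottle([X],(.554,.282))) 
X,T=tp((.585,-.245,.066),-100,40,-1); T=R.from_euler('z',-83.5,degrees=True)*R.from_rotvec([.327,2.25,-.146])
# tool point that was at bottle axis in grasp: bottle axis xy (.536,.42) when tcp (.5471,.419,.057)
off=R.from_rotvec([.327,2.25,-.146]).inv().apply(np.array([.536,.420,0])-[.5471,.419,.057])
X=np.array([.585,-.245,0])-T.apply(off); print("place tcp",X,"off",off); delta(X+[0,0,.1],T)
E
cat > inv2.py <<'E'
from path import *
from bench import r
q0=np.array(r.get_obs()["joints"]); X0,T0=fk(q0,P)
for yaw in(-60,-83.5,-105):
    o=track(q0,seg(X0,T0,np.array([.58,-.23,.15]),[0,0,yaw],18)+seg(np.array([.58,-.23,.15]),R.from_rotvec([0,0,yaw],degrees=True)*T0,np.array([.58,-.23,.057]),[0,0,0],4)); Q=np.array([x for x,_ in o])
    print(yaw,max(e for _,e in o),np.round(np.minimum(Q-LO,HI-Q).min(0),2),np.round(Q[-1],2))
E
python3 inv2.py
```

```text
14.95 q [-1.34  0.07  0.35  1.91  0.94  1.08 -0.15] p [0.5478 0.3012 0.4304] x [-0.616  0.191 -0.764] z [ 0.734 -0.214 -0.645] F [ 0.6 -0.1 -2.7] w 0.0592
50.62780022621155
('body', array([553.2, 281.8]), array([59.9, 60.5]), 86.0, 334, 'cap', array([553.7, 283.3]), 26.1, array([553.2, 282.3]), 252)
place tcp [ 0.58526298 -0.25614185  0.057     ] off [ 0.05066739 -0.00244279  0.0282853 ]
turn [ -0.5   0.5 -83. ] shift [  37.3 -554.1 -273.4] rows 15.1 per row [-0.03  0.03 -5.19] [  2.3 -34.6 -17.1]
-60 9.005329113520993e-06 [1.64 0.4  0.86 0.28 2.32 0.44 1.98] [-0.52  0.78  0.58  2.05  1.15  0.61 -0.98]
-83.5 4.119657566747956e-06 [1.64 0.42 0.89 0.4  2.   0.75 2.2 ] [-0.46  0.86  0.54  1.8   0.64  0.92 -0.76]
-105 6.529944542310714e-06 [1.64 0.42 0.87 0.48 1.73 0.61 2.23] [-0.37  0.95  0.54  1.57  0.36  1.21 -0.73]
```

>>> servo_tool(
  commands=[
    [0,0,-5.2,2.3,-34.6,-17,1],
    [0,0,-10.4,4.6,-69.2,-34,1],
    [0,0,-15.6,7,-103.8,-51,1],
    [0,0,-20.8,9.3,-138.4,-68,1],
    [0,0,-26,11.6,-173,-85,1],
  ],
)

```text
clock: 15.42
tcp_pos: [0.5588, 0.1273, 0.3446]
orientation: [0.839, 2.143, -0.391]
contact_force: [1.1, 1.1, -3.2]
grip_width: 0.0595
gripper_force: 50.8
```

>>> servo_tool(
  commands=[
    [0,0,-5.2,2.3,-34.6,-17,1],
    [0,0,-10.4,4.6,-69.2,-34,1],
    [0,0,-15.6,7,-103.8,-51,1],
    [0,0,-20.8,9.3,-138.4,-68,1],
    [0,0,-26,11.6,-173,-85,1],
  ],
)

```text
clock: 15.83
tcp_pos: [0.5706, -0.045, 0.2598]
orientation: [1.327, 1.939, -0.617]
contact_force: [0.5, 1.2, -3.1]
grip_width: 0.0598
gripper_force: 50.8
```

>>> servo_tool(
  commands=[
    [0,0,-5.2,2.3,-34.6,-17,1],
    [0,0,-10.4,4.6,-69.2,-34,1],
    [0,0,-15.6,7,-103.8,-51,1],
    [0,0,-20.8,9.3,-138.4,-68,1],
    [0,0,-26,11.6,-173,-85,1],
  ],
)

```text
clock: 16.25
tcp_pos: [0.5827, -0.2174, 0.1742]
orientation: [1.782, 1.642, -0.83]
contact_force: [0.4, 1.1, -1.9]
grip_width: 0.0596
gripper_force: 50.8
```

>>> servo_tool(
  commands=[
    [0,0,-5,2,-30,-18,1],
    [0,0,-5,2,-30,-18,1],
    [0,0,-5,2,-30,-18,1],
  ],
)

```text
clock: 16.5
tcp_pos: [0.5833, -0.2495, 0.1566]
orientation: [1.864, 1.571, -0.873]
contact_force: [-0.5, 0.1, -2.7]
grip_width: 0.0595
gripper_force: 51.4
```

Run:
```python
from go import *
log()
T0=R.from_rotvec([.327,2.25,-.146]); T=R.from_euler('z',-83.5,degrees=True)*T0
off=T0.inv().apply(np.array([.536,.420,0])-[.5471,.419,.057]); off[1]=0
X=np.array([.585,-.245,0])-T.apply(off); delta(X+[0,0,.1],T)
o=r.get_obs(); b=o["tcp_pos"]+R.from_rotvec(o["orientation"]).apply(off); print("model bottle base",b)
im,d,Y=cloud("top"); cv2.imwrite("pics/pl1.png",im)
Q=Y.reshape(-1,3); Q=Q[np.isfinite(Q[:,0])]; Q=Q[(np.hypot(Q[:,0]-b[0],Q[:,1]-b[1])<.05)]; z=b[2]+.11
C=Q[abs(Q[:,2]-z)<.006]; print(len(C),C.mean(0),cv2.minEnclosingCircle((C[:,:2]*1000).astype(np.float32)))
```

```text
16.5 q [-0.56  0.73  0.65  1.85  0.56  0.93 -0.56] p [ 0.5833 -0.2495  0.1566] x [ 0.108  0.632 -0.767] z [-0.131 -0.756 -0.641] F [-0.5  0.1 -2.7] w 0.0595
turn [ 0.1 -0.4 -0.1] shift [-0.4 -6.2  0.4] rows 0.2 per row [ 0.09 -0.36 -0.13] [-0.4 -6.2  0.4]
model bottle base [ 0.58503316 -0.2388898   0.09957716]
341 [ 0.58355206 -0.23504693  0.20899275] ((585.298583984375, -225.10235595703125), 40.893348693847656)
```

>>> servo_tool(
  commands=[
    [0,0,0,0,-3,-25,1],
    [0,0,0,0,-6,-50,1],
    [0,0,0,0,-6,-75,1],
    [0,0,0,0,-6,-90,1],
    [0,0,0,0,-6,-97,1],
  ],
)

```text
clock: 16.97
tcp_pos: [0.5846, -0.2498, 0.0585]
orientation: [1.86, 1.58, -0.865]
contact_force: [0.8, -0.1, -3.5]
grip_width: 0.0593
gripper_force: 51.5
```

>>> servo_tool(
  commands=[
    [0,0,0,0,0,-1.5,1],
    [0,0,0,0,0,-2.5,1],
    [0,0,0,0,0,-2.5,1],
  ],
)

```text
clock: 17.22
tcp_pos: [0.5856, -0.2521, 0.0592]
orientation: [1.862, 1.574, -0.862]
contact_force: [-0.0, -0.1, -2.5]
grip_width: 0.0592
gripper_force: 51.5
```

Run:
```python
from go import *
log()
im,d,Y=cloud("top"); a=im[150:250,270:430]; im2,d,Y2=cloud("scene")
cv2.imwrite("pics/pl1.png",np.hstack([cv2.resize(a,(400,250)),cv2.resize(im2[125:250,220:420],(400,250))]))
```

```text
17.22 q [-0.53  0.89  0.62  1.86  0.55  0.79 -0.67] p [ 0.5856 -0.2521  0.0592] x [ 0.109  0.635 -0.765] z [-0.123 -0.755 -0.644] F [-0.  -0.1 -2.5] w 0.0592
```

View pics/pl1.png

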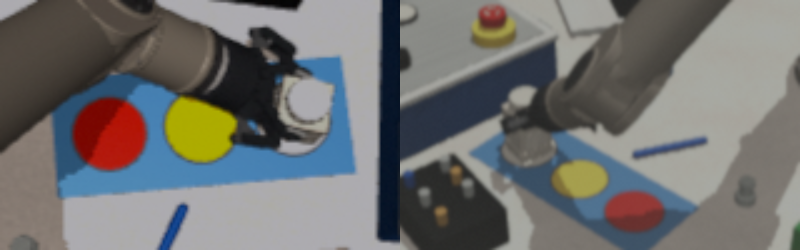

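>>> servo_tool(
  commands=[
    [0,0,0,0,-3,-1,1],
    [0,0,0,0,-3,-2,1],
    [0,0,0,0,-3,-3,1],
    [0,0,0,0,-3,-3,1],
  ],
)

```text
clock: 17.65
tcp_pos: [0.585, -0.2564, 0.0571]
orientation: [1.862, 1.571, -0.866]
contact_force: [-2.8, 4.6, 9.1]
grip_width: 0.0596
gripper_force: 52.5
```

Run:
```python
from go import *
log()
T0=R.from_rotvec([.327,2.25,-.146]); off=T0.inv().apply(np.array([.536,.420,0])-[.5471,.419,.057])
o=r.get_obs(); M=R.from_rotvec(o["orientation"]); print(o["tcp_pos"]+M.apply(off), "up",M.apply(T0.inv().apply([0,0,1]))); off[1]=0; print(o["tcp_pos"]+M.apply(off))
im,d,Y=cloud("top"); Q=Y.reshape(-1,3); Q=Q[np.isfinite(Q[:,0])]; Q=Q[(np.hypot(Q[:,0]-.585,Q[:,1]+.245)<.05)]
C=Q[(Q[:,2]>.1)&(Q[:,2]<.12)]; h=np.median(C,0); print(len(C),C.mean(0),h)
```

```text
17.65 q [-0.52  0.9   0.62  1.86  0.55  0.79 -0.67] p [ 0.585  -0.2564  0.0571] x [ 0.11   0.633 -0.767] z [-0.125 -0.756 -0.642] F [-2.8  4.6  9.1] w 0.0596
[ 5.84643041e-01 -2.45291242e-01  6.11266905e-05] up [0.0010791  0.00120045 0.9999987 ]
[ 5.87051741e-01 -2.45697835e-01  7.03940375e-05]
333 [ 0.58535667 -0.23816175  0.1096677 ] [ 0.58457161 -0.23986901  0.10968796]
```

>>> servo_tool(
  commands=[
    [0,0,0,0,0,0.5,0],
    [0,0,0,0,0,1,0],
    [0,0,0,0,0,1,0],
    [0,0,0,0,0,1,0],
    [0,0,0,0,0,1,0],
  ],
)

```text
clock: 18.12
tcp_pos: [0.5848, -0.2558, 0.0561]
orientation: [1.863, 1.574, -0.864]
contact_force: [0.2, -0.5, -0.4]
grip_width: 0.0853
gripper_force: 0.0
```

>>> servo_tool(
  commands=[
    [0,0,0,2,12,10,0],
    [0,0,0,6,34,29,0],
    [0,0,0,10,60,51,0],
    [0,0,0,15,90,77,0],
    [0,0,0,19,113,96,0],
  ],
)

```text
clock: 18.53
tcp_pos: [0.6045, -0.1405, 0.1536]
orientation: [1.862, 1.575, -0.862]
contact_force: [0.9, 1.0, 0.7]
grip_width: 0.0854
gripper_force: 0.0
```

>>> servo_tool(
  commands=[
    [0,0,0,0,30,30,0],
    [0,0,0,0,60,60,0],
    [0,0,0,0,60,60,0],
  ],
)

```text
clock: 18.78
tcp_pos: [0.6078, -0.0757, 0.2157]
orientation: [1.859, 1.58, -0.85]
contact_force: [1.5, 1.5, 0.4]
grip_width: 0.0851
gripper_force: 0.0
```

Run:
```python
from go import *
log(); im,d,X=cloud("top"); print(bottle([X],(.585,-.245))); print(bottle([X],(.5535,.282)))
w,d,Z=cloud("scene"); print(bottle([Z],(.587,-.241))); print(bottle([Z],(.5575,.286)),stop())
```

```text
18.78 q [-0.76  0.68  0.6   1.71  0.46  1.23 -0.61] p [ 0.6078 -0.0757  0.2157] x [ 0.109  0.64  -0.761] z [-0.114 -0.753 -0.649] F [1.5 1.5 0.4] w 0.0851
('body', array([ 584. , -246.1]), array([60.6, 61. ]), 79.8, 299, 'cap', array([ 584.8, -247.4]), 26.6, array([ 584.1, -246.2]), 251)
('body', array([552.7, 277.6]), array([51.9, 60.2]), 85.9, 268, 'cap', array([547.4, 265. ]), 15.8, array([547.4, 262.3]), 28)
('body', array([ 585.7, -240.9]), array([63.6, 65. ]), 76.3, 508, 'cap', array([ 583.7, -241.2]), 27.6, array([ 587.3, -241.6]), 137)
('body', array([557.8, 286.3]), array([64.9, 63.1]), 86.1, 730, 'cap', array([556.1, 285.9]), 26.7, array([557.9, 286.9]), 241) (array([ 0.5231043 , -0.40445386,  0.16793138]), np.int64(202))
```

```bash
cat > inv3.py <<'E'
from path import *
from go import tp, delta
from bench import r
q0=np.array(r.get_obs()["joints"]); X0,T0=fk(q0,P)
X,T=tp((.5535,.282,.066),-94,40,-1); z=T.apply([0,0,1]); pre=X-.13*z; mid=np.array([.58,.25,.35])
rv=(T*T0.inv()).as_rotvec(degrees=True)
def rep(n,o):
    Q=np.array([x for x,_ in o]); print(n,"err %.2f"%max(e for _,e in o),np.round(np.minimum(Q-LO,HI-Q).min(0),2),np.round(Q[-1],2)); return Q[-1]
q=rep("pre",track(q0,seg(X0,T0,mid,rv*.5,8)+seg(mid,R.from_rotvec(rv*.5,degrees=True)*T0,pre,rv*.5,8)))
q=rep("grasp",track(q,seg(pre,T,X,[0,0,0],5)))
L=np.array([.55,.3,.43]); up=X+[0,0,.15]
q=rep("lift",track(q,seg(X,T,up,[0,0,0],4)+seg(up,T,L,[0,0,77.5],12)))
T2=R.from_rotvec([0,0,77.5],degrees=True)*T
q2=rep("inv",track(q,seg(L,T2,L,[-172.6,51.1,0],26)))
q=rep("place",track(q,seg(L,T2,np.array([.56,-.03,.16]),[0,0,-80],14)+seg(np.array([.56,-.03,.16]),R.from_rotvec([0,0,-80],degrees=True)*T2,np.array([.56,-.03,.057]),[0,0,0],4)))
print("pre"); delta(pre,T); print(pre,X)
E
python3 inv3.py
```

```text
pre err 0.00 [1.87 0.99 0.87 0.76 1.59 0.11 2.09] [-1.09  0.96  0.43  1.2   0.22  1.66 -0.87]
grasp err 0.00 [1.88 1.14 1.04 1.   1.6  0.32 2.04] [-1.04  0.96  0.42  1.44  0.26  1.4  -0.92]
lift err 0.00 [1.77 0.43 1.03 0.56 1.64 0.33 2.06] [-1.14  0.09  0.25  1.88  0.9   0.98 -0.11]
inv err 0.00 [1.55 0.47 0.83 0.3  2.26 0.08 1.33] [-1.41  0.81  0.63  2.14  1.83  1.77  1.63]
place err 0.00 [1.82 0.45 1.01 0.51 1.9  0.74 2.06] [-0.7   0.8   0.42  1.82  0.53  1.05 -0.9 ]
pre
turn [-0.1  0.2  5.5] shift [-44.2 450.2 -74. ] rows 11.2 per row [-0.01  0.02  0.46] [-3.7 37.5 -6.2]
[0.55948489 0.36758798 0.13799221] [0.55253814 0.26824479 0.05442982]
```

>>> servo_tool(
  commands=[
    [0,0,1,-4,38,14,0],
    [0,0,2,-8,76,28,0],
    [0,0,3,-12,114,42,0],
    [0,0,4,-16,152,50,0],
    [0,0,5,-20,190,50,0],
  ],
)

```text
clock: 19.35
tcp_pos: [0.5837, 0.1067, 0.2629]
orientation: [1.781, 1.64, -0.827]
contact_force: [0.3, 0.3, -1.3]
grip_width: 0.0855
gripper_force: 0.0
```

>>> servo_tool(
  commands=[
    [0,0,0,-4,40,0,0],
    [0,0,0,-8,80,0,0],
    [0,0,0,-12,120,0,0],
    [0,0,0,-16,160,0,0],
    [0,0,0,-20,200,-10,0],
  ],
)

```text
clock: 19.77
tcp_pos: [0.5644, 0.3071, 0.2524]
orientation: [1.782, 1.639, -0.827]
contact_force: [1.6, 0.3, 0.2]
grip_width: 0.0852
gripper_force: 0.0
```

>>> servo_tool(
  commands=[
    [0,0,0,-2,30,-28,0],
    [0,0,0,-4,52,-60,0],
    [0,0,0,-4,52,-90,0],
    [0,0,0,-4,52,-90,0],
    [0,0,0,-4,52,-90,0],
  ],
)

```text
clock: 20.18
tcp_pos: [0.5597, 0.3563, 0.1601]
orientation: [1.777, 1.638, -0.834]
contact_force: [-0.4, -0.1, 1.0]
grip_width: 0.0856
gripper_force: 0.0
```

Run:
```python
from go import *
log(); im,d,Y=cloud("top"); print(bottle([Y],(.5535,.282))); _,_,Z=cloud("scene"); print(bottle([Z],(.5575,.286)))
w,d,V=cloud("wrist"); print(bottle([V],(.5535,.282)))
cv2.imwrite("pics/pre2.png",np.hstack([cv2.resize(w,(400,250)),cv2.resize(im[150:275,120:320],(400,250))]))
X,T=tp((.5535,.282,.066),-94,40,-1); z=T.apply([0,0,1]); delta(X-.13*z,T); delta(X,T)
```

```text
20.18 q [-1.11  0.97  0.45  1.21  0.2   1.68 -0.84] p [0.5597 0.3563 0.1601] x [ 0.052  0.637 -0.769] z [-0.062 -0.767 -0.639] F [-0.4 -0.1  1. ] w 0.0856
('body', array([553.3, 282.3]), array([61.1, 60.9]), 85.7, 335, 'cap', array([554.3, 283.6]), 26.4, array([553.2, 282.1]), 251)
('body', array([557.5, 286.2]), array([63. , 63.5]), 86.9, 721, 'cap', array([555.8, 288.6]), 28.2, array([558.3, 287.4]), 247)
('body', array([554.2, 284.9]), array([58.3, 60.1]), 86.2, 5777, 'cap', array([554.4, 283.4]), 26.0, array([554.9, 290.4]), 1432)
turn [-0.1  0.3  0.7] shift [ -2.    9.9 -26.7] rows 0.7 per row [-0.09  0.35  0.67] [ -2.    9.9 -26.7]
turn [-0.1  0.3  0.7] shift [  -9.   -89.5 -110.3] rows 3.5 per row [-0.02  0.09  0.17] [ -2.2 -22.4 -27.6]
```

View pics/pre2.png

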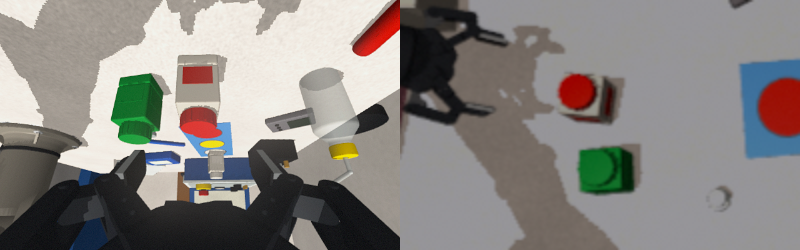

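>>> servo_tool(
  commands=[
    [0,0,0.7,-2,10,-26,0],
    [0,0,0.7,-4,-14,-48,0],
    [0,0,0.7,-6,-42,-71,0],
    [0,0,0.7,-8,-70,-94,0],
    [0,0,0.7,-9,-89,-110,0],
  ],
)

```text
clock: 20.75
tcp_pos: [0.5514, 0.2669, 0.0532]
orientation: [1.771, 1.648, -0.82]
contact_force: [0.3, 0.0, 0.2]
grip_width: 0.085
gripper_force: 0.0
```

>>> servo_tool(
  commands=[
    [0,0,0,0,0,0,0],
    [0,0,0,0,0,0,0.3],
    [0,0,0,0,0,0,1],
    [0,0,0,0,0,0,1],
    [0,0,0,0,0,0,1],
  ],
)

```text
clock: 21.17
tcp_pos: [0.5524, 0.2719, 0.0543]
orientation: [1.768, 1.652, -0.815]
contact_force: [2.4, 1.6, 7.8]
grip_width: 0.0592
gripper_force: 49.2
```

>>> servo_tool(
  commands=[
    [0,0,0,0,0,0,1],
    [0,0,0,0,0,0,1],
    [0,0,0,0,0,0,1],
  ],
)

```text
clock: 21.42
tcp_pos: [0.5524, 0.272, 0.0543]
orientation: [1.768, 1.652, -0.815]
contact_force: [1.2, 1.2, 7.4]
grip_width: 0.0593
gripper_force: 49.2
```

Run:
```python
from go import *
log(); o=r.get_obs(); np.save("g2.npy",np.r_[o["tcp_pos"],o["orientation"]]); print(o["gripper_force"])
im,d,Y=cloud("top"); print(bottle([Y],(.5535,.282))); print(bottle([Y],(.4465,.2456)),stop())
```

```text
21.42 q [-1.09  1.    0.44  1.45  0.22  1.4  -0.89] p [0.5524 0.272  0.0543] x [ 0.047  0.644 -0.764] z [-0.046 -0.762 -0.645] F [1.2 1.2 7.4] w 0.0593
49.154632687568665
('body', array([549.6, 287.5]), array([78.1, 95.6]), 75.7, 447, 'cap', array([551.9, 298.1]), 40.7, array([551.7, 297. ]), 398)
('body', array([446.5, 245.1]), array([60.7, 61.6]), 4.6, 313, 'cap', array([446.7, 246. ]), 26.0, array([446.5, 245.1]), 269) (array([ 0.52307871, -0.40469919,  0.16805576]), np.int64(197))
```

>>> servo_tool(
  commands=[
    [0,0,0,0,0,20,1],
    [0,0,0,0,0,50,1],
    [0,0,0,0,0,85,1],
    [0,0,0,0,0,120,1],
    [0,0,7,0,3,150,1],
  ],
)

```text
clock: 21.93
tcp_pos: [0.5538, 0.2719, 0.205]
orientation: [1.654, 1.735, -0.761]
contact_force: [0.2, -1.1, -1.8]
grip_width: 0.0597
gripper_force: 49.9
```

>>> servo_tool(
  commands=[
    [0,0,7,0,3,30,1],
    [0,0,14,0,6,60,1],
    [0,0,21,0,9,90,1],
    [0,0,28,0,12,120,1],
    [0,0,35,0,15,150,1],
  ],
)

```text
clock: 22.35
tcp_pos: [0.5499, 0.2906, 0.3534]
orientation: [1.004, 2.086, -0.462]
contact_force: [0.3, 0.2, -2.5]
grip_width: 0.0597
gripper_force: 50.0
```

>>> servo_tool(
  commands=[
    [0,0,7,0,3,16,1],
    [0,0,14,0,6,32,1],
    [0,0,21,0,9,48,1],
    [0,0,28,0,11,62,1],
    [0,0,35,0,11,76,1],
  ],
)

```text
clock: 22.77
tcp_pos: [0.5496, 0.3012, 0.4291]
orientation: [0.325, 2.252, -0.145]
contact_force: [0.2, -0.3, -2.8]
grip_width: 0.0597
gripper_force: 50.0
```

>>> servo_tool(
  commands=[
    [0,0,0,0,0,0,1],
    [0,0,0,0,0,0,1],
  ],
)

```text
clock: 22.93
tcp_pos: [0.5505, 0.2983, 0.4291]
orientation: [0.34, 2.251, -0.149]
contact_force: [-0.7, 0.6, -3.2]
grip_width: 0.0597
gripper_force: 50.2
```

Run:
```python
from go import *
log(); o=r.get_obs(); g=np.load("g2.npy"); M=R.from_rotvec(o["orientation"]); print(o["gripper_force"],"up",M.apply(R.from_rotvec(g[3:]).inv().apply([0,0,1])),"heading",np.degrees(np.arctan2(*M.apply([0,0,1])[[1,0]])))
```

```text
22.93 q [-1.35  0.07  0.37  1.91  0.94  1.08 -0.15] p [0.5505 0.2983 0.4291] x [-0.615  0.194 -0.764] z [ 0.732 -0.219 -0.645] F [-0.7  0.6 -3.2] w 0.0597
50.15358567237854 up [-7.54799998e-04 -5.13995845e-04  9.99999583e-01] heading -16.66405913917908
```

Now the same inversion: out, hold, and back.

>>> servo_tool(
  commands=[
    [-6.71,1.99,0,0,0,0,1],
    [-13.42,3.98,0,0,0,0,1],
    [-20.13,5.97,0,0,0,0,1],
    [-26.84,7.96,0,0,0,0,1],
    [-33.55,9.95,0,0,0,0,1],
  ],
)

```text
clock: 23.35
tcp_pos: [0.5503, 0.3014, 0.4269]
orientation: [0.002, 2.252, -0.851]
contact_force: [0.4, -0.4, -2.1]
grip_width: 0.0593
gripper_force: 50.3
```

>>> servo_tool(
  commands=[
    [-6.71,1.99,0,0,0,0,1],
    [-13.42,3.98,0,0,0,0,1],
    [-20.13,5.97,0,0,0,0,1],
    [-26.84,7.96,0,0,0,0,1],
    [-33.55,9.95,0,0,0,0,1],
  ],
)

```text
clock: 23.77
tcp_pos: [0.5504, 0.3019, 0.4261]
orientation: [-0.355, 2.072, -1.528]
contact_force: [-0.5, -0.4, -2.1]
grip_width: 0.0594
gripper_force: 50.3
```

>>> servo_tool(
  commands=[
    [-6.71,1.99,0,0,0,0,1],
    [-13.42,3.98,0,0,0,0,1],
    [-20.13,5.97,0,0,0,0,1],
    [-26.84,7.96,0,0,0,0,1],
    [-33.55,9.95,0,0,0,0,1],
  ],
)

```text
clock: 24.18
tcp_pos: [0.5505, 0.3019, 0.4257]
orientation: [-0.721, 1.698, -2.153]
contact_force: [0.6, 0.3, -3.0]
grip_width: 0.0593
gripper_force: 50.4
```

>>> servo_tool(
  commands=[
    [-6.71,1.99,0,0,0,0,1],
    [-13.42,3.98,0,0,0,0,1],
    [-20.13,5.97,0,0,0,0,1],
    [-26.84,7.96,0,0,0,0,1],
    [-33.55,9.95,0,0,0,0,1],
  ],
)

```text
clock: 24.6
tcp_pos: [0.5507, 0.3019, 0.4256]
orientation: [-1.077, 1.118, -2.678]
contact_force: [0.3, 0.0, -3.2]
grip_width: 0.0593
gripper_force: 50.5
```

>>> servo_tool(
  commands=[
    [-6.71,1.99,0,0,0,0,1],
    [-13.42,3.98,0,0,0,0,1],
    [-20.13,5.97,0,0,0,0,1],
    [-26.84,7.96,0,0,0,0,1],
    [-33.55,9.95,0,0,0,0,1],
  ],
)

```text
clock: 25.02
tcp_pos: [0.5508, 0.3019, 0.4256]
orientation: [1.212, -0.284, 2.646]
contact_force: [0.7, 0.3, -1.9]
grip_width: 0.0596
gripper_force: 50.6
```

>>> servo_tool(
  commands=[
    [-4.8,1.4,0,0,0,0,1],
    [-4.8,1.4,0,0,0,0,1],
    [-4.8,1.4,0,0,0,0,1],
    [-4.8,1.4,0,0,0,0,1],
    [-4.8,1.4,0,0,0,0,1],
  ],
)

```text
clock: 25.43
tcp_pos: [0.551, 0.3008, 0.4277]
orientation: [1.215, -0.181, 2.616]
contact_force: [-0.5, 0.8, -1.6]
grip_width: 0.0594
gripper_force: 50.7
```

>>> servo_tool(
  commands=[
    [0,0,0,0,0,0,1],
    [0,0,0,0,0,0,1],
    [0,0,0,0,0,0,1],
    [0,0,0,0,0,0,1],
    [0,0,0,0,0,0,1],
  ],
)

```text
clock: 25.85
tcp_pos: [0.5509, 0.2994, 0.4282]
orientation: [1.215, -0.178, 2.613]
contact_force: [0.2, -0.2, -2.4]
grip_width: 0.0595
gripper_force: 50.7
```

Run:
```python
from go import *
log(); o=r.get_obs(); g=np.load("g2.npy"); M=R.from_rotvec(o["orientation"]); print(o["gripper_force"],"cap",M.apply(R.from_rotvec(g[3:]).inv().apply([0,0,1])))
```

```text
25.85 q [-1.45  0.89  0.57  2.18  1.78  1.82  1.63] p [0.5509 0.2994 0.4282] x [-0.619  0.177  0.765] z [ 0.734 -0.216  0.644] F [ 0.2 -0.2 -2.4] w 0.0595
50.66504716873169 cap [-0.0021812  -0.00165244 -0.99999626]
```

>>> servo_tool(
  commands=[
    [0,0,0,0,0,0,1],
    [0,0,0,0,0,0,1],
    [0,0,0,0,0,0,1],
    [0,0,0,0,0,0,1],
    [4.8,-1.4,0,0,0,0,1],
  ],
)

```text
clock: 26.27
tcp_pos: [0.5505, 0.2975, 0.428]
orientation: [1.208, -0.292, 2.641]
contact_force: [-0.1, -0.8, -3.0]
grip_width: 0.0594
gripper_force: 50.7
```

>>> servo_tool(
  commands=[
    [6.71,-1.99,0,0,0,0,1],
    [13.42,-3.98,0,0,0,0,1],
    [20.13,-5.97,0,0,0,0,1],
    [26.84,-7.96,0,0,0,0,1],
    [33.55,-9.95,0,0,0,0,1],
  ],
)

```text
clock: 26.68
tcp_pos: [0.5506, 0.2996, 0.4275]
orientation: [-1.071, 1.134, -2.671]
contact_force: [0.4, -0.2, -3.5]
grip_width: 0.0596
gripper_force: 50.5
```

>>> servo_tool(
  commands=[
    [6.71,-1.99,0,0,0,0,1],
    [13.42,-3.98,0,0,0,0,1],
    [20.13,-5.97,0,0,0,0,1],
    [26.84,-7.96,0,0,0,0,1],
    [33.55,-9.95,0,0,0,0,1],
  ],
)

```text
clock: 27.1
tcp_pos: [0.5506, 0.2995, 0.4275]
orientation: [-0.714, 1.71, -2.142]
contact_force: [0.7, -0.4, -2.9]
grip_width: 0.0597
gripper_force: 50.5
```

>>> servo_tool(
  commands=[
    [6.71,-1.99,0,0,0,0,1],
    [13.42,-3.98,0,0,0,0,1],
    [20.13,-5.97,0,0,0,0,1],
    [26.84,-7.96,0,0,0,0,1],
    [33.55,-9.95,0,0,0,0,1],
  ],
)

```text
clock: 27.52
tcp_pos: [0.5505, 0.2994, 0.4277]
orientation: [-0.347, 2.079, -1.515]
contact_force: [-0.4, 0.3, -2.3]
grip_width: 0.0595
gripper_force: 50.4
```

>>> servo_tool(
  commands=[
    [6.71,-1.99,0,0,0,0,1],
    [13.42,-3.98,0,0,0,0,1],
    [20.13,-5.97,0,0,0,0,1],
    [26.84,-7.96,0,0,0,0,1],
    [33.55,-9.95,0,0,0,0,1],
  ],
)

```text
clock: 27.93
tcp_pos: [0.5505, 0.2989, 0.4279]
orientation: [0.009, 2.254, -0.838]
contact_force: [0.5, 0.2, -2.7]
grip_width: 0.0595
gripper_force: 50.3
```

>>> servo_tool(
  commands=[
    [6.71,-1.99,0,0,0,0,1],
    [13.42,-3.98,0,0,0,0,1],
    [20.13,-5.97,0,0,0,0,1],
    [26.84,-7.96,0,0,0,0,1],
    [33.55,-9.95,0,0,0,0,1],
  ],
)

```text
clock: 28.35
tcp_pos: [0.5506, 0.2981, 0.4278]
orientation: [0.34, 2.251, -0.147]
contact_force: [0.5, 0.3, -2.7]
grip_width: 0.0594
gripper_force: 50.2
```

Run:
```python
from go import *
log(); o=r.get_obs(); g=np.load("g2.npy"); M=R.from_rotvec(o["orientation"]); T0=R.from_rotvec(g[3:]); print(o["gripper_force"],"cap",M.apply(T0.inv().apply([0,0,1])))
off=T0.inv().apply(np.array([.5535,.282,0])-g[:3]); print("off",off); off[1]/=2
T=R.from_euler('z',-2,degrees=True)*T0; X=np.array([.5595,-.016,0])-T.apply(off); print(X); delta(X+[0,0,.1],T)
_,_,Y=cloud("top"); print(bottle([Y],(.585,-.245)))
```

```text
28.35 q [-1.39  0.07  0.41  1.92  0.94  1.07 -0.15] p [0.5506 0.2981 0.4278] x [-0.615  0.194 -0.764] z [ 0.732 -0.218 -0.645] F [ 0.5  0.3 -2.7] w 0.0594
50.21682858467102 cap [-9.99296540e-04 -1.96788865e-03  9.99997564e-01]
off [0.04798343 0.00010732 0.02737006]
[ 0.55811165 -0.0259742   0.05431502]
turn [ -0.1   0.1 -78.8] shift [   7.5 -324.1 -273.5] rows 11.1 per row [-0.    0.01 -6.56] [  0.6 -27.  -22.8]
('body', array([ 584., -246.]), array([60.7, 60.2]), 80.3, 297, 'cap', array([ 584.9, -247. ]), 26.1, array([ 584. , -246.1]), 253)
```

>>> servo_tool(
  commands=[
    [0,0,-6.56,0.6,-27,-22,1],
    [0,0,-13.1,1.2,-54,-44,1],
    [0,0,-19.7,1.8,-81,-66,1],
    [0,0,-26.2,2.4,-108,-88,1],
    [0,0,-32.8,3,-135,-110,1],
  ],
)

```text
clock: 28.82
tcp_pos: [0.5528, 0.1632, 0.3169]
orientation: [0.975, 2.096, -0.454]
contact_force: [0.8, 0.5, -2.8]
grip_width: 0.0595
gripper_force: 50.2
```

>>> servo_tool(
  commands=[
    [0,0,-6.56,0.6,-27,-22,1],
    [0,0,-13.1,1.2,-54,-44,1],
    [0,0,-19.7,1.8,-81,-66,1],
    [0,0,-26.2,2.4,-108,-88,1],
    [0,0,-32.8,3,-135,-110,1],
  ],
)

```text
clock: 29.23
tcp_pos: [0.5563, 0.0291, 0.2067]
orientation: [1.575, 1.792, -0.734]
contact_force: [-0.3, -0.6, -2.0]
grip_width: 0.0594
gripper_force: 50.2
```

>>> servo_tool(
  commands=[
    [0,0,-6.56,0.6,-27,-22,1],
    [0,0,-13.1,1.5,-54,-53,1],
    [0,0,-13.1,1.5,-54,-53,1],
    [0,0,-13.1,1.5,-54,-53,1],
  ],
)

```text
clock: 29.57
tcp_pos: [0.5572, -0.0278, 0.1535]
orientation: [1.797, 1.625, -0.845]
contact_force: [-0.3, -0.1, -2.1]
grip_width: 0.0594
gripper_force: 51.1
```

Run:
```python
from go import *
log(); g=np.load("g2.npy"); T0=R.from_rotvec(g[3:])
off=T0.inv().apply(np.array([.5535,.282,0])-g[:3])
T=R.from_euler('z',-2,degrees=True)*T0; X=np.array([.5595,-.016,0])-T.apply(off); delta(X,T)
```

```text
29.57 q [-0.9   0.72  0.61  1.85  0.43  1.13 -0.71] p [ 0.5572 -0.0278  0.1535] x [ 0.063  0.636 -0.769] z [-0.079 -0.765 -0.639] F [-0.3 -0.1 -2.1] w 0.0594
turn [ 0.4 -0.5  0.1] shift [  0.9   1.8 -99.2] rows 2.4 per row [ 0.13 -0.17  0.02] [  0.3   0.6 -33.1]
```

>>> servo_tool(
  commands=[
    [0,0,0,1,2,-25,1],
    [0,0,0,1,2,-50,1],
    [0,0,0,1,2,-75,1],
    [0,0,0,1,2,-90,1],
    [0,0,0,1,2,-97,1],
  ],
)

```text
clock: 29.98
tcp_pos: [0.5587, -0.0211, 0.0566]
orientation: [1.793, 1.633, -0.835]
contact_force: [0.4, 0.0, -3.1]
grip_width: 0.0596
gripper_force: 51.3
```

>>> servo_tool(
  commands=[
    [0,0,0,0,0,-1.5,1],
    [0,0,0,0,0,-3,1],
    [0,0,0,0,0,-3,1],
    [0,0,0,0,0,-3,1],
  ],
)

```text
clock: 30.32
tcp_pos: [0.56, -0.0225, 0.0562]
orientation: [1.797, 1.629, -0.831]
contact_force: [0.2, 0.1, -3.2]
grip_width: 0.0594
gripper_force: 51.3
```

Run:
```python
from go import *
log(); g=np.load("g2.npy"); T0=R.from_rotvec(g[3:])
off=T0.inv().apply(np.array([.5535,.282,0])-g[:3])
T=R.from_euler('z',-2,degrees=True)*T0; X=np.array([.5595,-.016,0])-T.apply(off); delta(X,T)
```

```text
30.32 q [-0.87  0.88  0.56  1.85  0.4   0.99 -0.79] p [ 0.56   -0.0225  0.0562] x [ 0.065  0.641 -0.765] z [-0.071 -0.761 -0.644] F [ 0.2  0.1 -3.2] w 0.0594
turn [ 0.1 -0.1 -0.2] shift [-1.9 -3.5 -1.9] rows 0.1 per row [ 0.06 -0.11 -0.21] [-1.9 -3.5 -1.9]
```

>>> servo_tool(
  commands=[
    [0,0,0,-1,-2,-1,1],
    [0,0,0,-1.5,-3,-2,1],
    [0,0,0,-1.5,-3,-3,1],
    [0,0,0,-1.5,-3,-3,1],
  ],
)

```text
clock: 30.65
tcp_pos: [0.5585, -0.0256, 0.0542]
orientation: [1.795, 1.628, -0.834]
contact_force: [-0.8, 4.3, 11.7]
grip_width: 0.0598
gripper_force: 52.7
```

Run:
```python
from go import *
log(); g=np.load("g2.npy"); T0=R.from_rotvec(g[3:])
off=T0.inv().apply(np.array([.5535,.282,0])-g[:3])
T=R.from_euler('z',-2,degrees=True)*T0; X=np.array([.5595,-.016,0])-T.apply(off); delta(X,T)
```

```text
30.65 q [-0.86  0.88  0.56  1.86  0.4   0.98 -0.79] p [ 0.5585 -0.0256  0.0542] x [ 0.065  0.639 -0.766] z [-0.071 -0.763 -0.643] F [-0.8  4.3 11.7] w 0.0598
turn [ 0.2 -0.2 -0.2] shift [-0.5 -0.4  0.1] rows 0.0 per row [ 0.19 -0.15 -0.21] [-0.5 -0.4  0.1]
```

Standing on the table at the right spot; release and back off along the tool axis.

>>> servo_tool(
  commands=[
    [0,0,0,0,0,1,0],
    [0,0,0,0,0,1,0],
    [0,0,0,0,0,1,0],
    [0,0,0,0,0,1,0],
    [0,0,0,0,0,1,0],
  ],
)

```text
clock: 31.07
tcp_pos: [0.5577, -0.0259, 0.0531]
orientation: [1.796, 1.629, -0.834]
contact_force: [0.6, 0.1, 0.6]
grip_width: 0.0851
gripper_force: 0.0
```

>>> servo_tool(
  commands=[
    [0,0,0,1,12,10,0],
    [0,0,0,3,34,29,0],
    [0,0,0,6,60,51,0],
    [0,0,0,9,90,77,0],
    [0,0,0,11,115,97,0],
  ],
)

```text
clock: 31.48
tcp_pos: [0.5691, 0.0911, 0.1517]
orientation: [1.797, 1.63, -0.832]
contact_force: [0.3, 1.0, -0.3]
grip_width: 0.0856
gripper_force: 0.0
```

>>> servo_tool(
  commands=[
    [0,0,0,0,15,38,0],
    [0,0,0,0,20,78,0],
    [0,0,0,0,20,118,0],
    [0,0,0,0,20,140,0],
    [0,0,0,0,20,140,0],
  ],
)

```text
clock: 31.9
tcp_pos: [0.5708, 0.1092, 0.2952]
orientation: [1.801, 1.626, -0.824]
contact_force: [-0.2, -0.1, 0.8]
grip_width: 0.0853
gripper_force: 0.0
```

```bash
python3 - <<'E'
from go import *
log(); im,d,Y=cloud("top"); print(bottle([Y],(.56,-.016))); print(bottle([Y],(.585,-.245))); print(stop())
_,_,Z=cloud("scene"); print(bottle([Z],(.562,-.012))); print(bottle([Z],(.587,-.241)))
X=np.array([.522,-.405,.27]); T=R.from_rotvec([3.119,.349,0]); delta(X,T)
E
cat > inv4.py <<'E'
from path import *
from bench import r
q0=np.array(r.get_obs()["joints"]); X0,T0=fk(q0,P); X=np.array([.522,-.405,.28])
for yaw in range(-180,181,15):
    T=R.from_euler('z',yaw,degrees=True)*R.from_euler('x',180,degrees=True)
    rv=(T*T0.inv()).as_rotvec(degrees=True); o=track(q0,seg(X0,T0,X,rv,20)+seg(X,T,X-[0,0,.13],[0,0,0],4)+seg(X-[0,0,.13],T,X-[0,0,.13],[0,0,-55],6)); Q=np.array([x for x,_ in o])
    print(yaw,"err %.2f"%max(e for _,e in o),np.round(np.minimum(Q-LO,HI-Q).min(0),2),np.round(Q[-7],2),np.linalg.norm(rv).round())
E
python3 inv4.py
```

```text
31.9 q [-1.03  0.62  0.6   1.59  0.39  1.52 -0.66] p [0.5708 0.1092 0.2952] x [ 0.07   0.643 -0.762] z [-0.067 -0.759 -0.647] F [-0.2 -0.1  0.8] w 0.0853
('body', array([557.9, -14.3]), array([60.7, 60.8]), 84.2, 238, 'cap', array([558.1, -14.4]), 26.3, array([557.5, -14.2]), 253)
('body', array([ 583.8, -245.8]), array([60.8, 59.9]), 80.1, 301, 'cap', array([ 584.5, -246.9]), 26.1, array([ 583.9, -246. ]), 252)
(array([ 0.52300915, -0.40419481,  0.1679396 ]), np.int64(198))
('body', array([560.4,  -9.8]), array([65.1, 64.4]), 81.0, 590, 'cap', array([559.9, -11. ]), 26.8, array([562.3,  -9.4]), 173)
('body', array([ 586.8, -242.1]), array([67.6, 61.2]), 79.4, 507, 'cap', array([ 585.2, -242.6]), 29.1, array([ 587.2, -242. ]), 134)
turn [ 39.8 -35.2 -66.8] shift [ -46.4 -514.3  -19.3] rows 12.6 per row [ 3.06 -2.7  -5.14] [ -3.6 -39.6  -1.5]
-180 err 0.00 [1.95 0.48 0.88 0.45 1.12 0.48 0.73] [ 0.53  0.52  0.09  1.68 -0.1   0.92  2.22] 104.0
-165 err 0.00 [1.95 0.46 0.88 0.42 1.14 0.48 0.48] [ 0.55  0.52  0.06  1.68 -0.08  0.92  2.47] 117.0
-150 err 0.00 [1.95 0.44 0.88 0.39 1.15 0.49
[... 1539 characters left out ...]
1] 55.0
90 err 0.00 [1.96 0.6  0.86 0.59 0.98 0.46 2.21] [ 0.39  0.53  0.3   1.68 -0.23  0.93  0.75] 54.0
105 err 0.00 [1.96 0.58 0.87 0.57 1.01 0.46 1.97] [ 0.41  0.52  0.26  1.68 -0.2   0.92  0.99] 56.0
120 err 0.00 [1.96 0.56 0.87 0.55 1.03 0.47 1.72] [ 0.44  0.52  0.23  1.68 -0.18  0.92  1.24] 62.0
135 err 0.00 [1.96 0.54 0.87 0.52 1.06 0.47 1.48] [ 0.46  0.52  0.19  1.68 -0.15  0.91  1.48] 71.0
150 err 0.00 [1.96 0.52 0.87 0.5  1.08 0.48 1.23] [ 0.49  0.52  0.15  1.68 -0.13  0.91  1.73] 81.0
165 err 0.00 [1.96 0.5  0.88 0.47 1.1  0.48 0.98] [ 0.51  0.52  0.12  1.68 -0.12  0.91  1.97] 92.0
180 err 0.00 [1.95 0.48 0.88 0.45 1.12 0.48 0.73] [ 0.53  0.52  0.09  1.68 -0.1   0.92  2.22] 104.0
```

Run:
```python
from go import *
T=R.from_euler('z',90,degrees=True)*R.from_euler('x',180,degrees=True); delta(np.array([.522,-.405,.25]),T)
```

```text
turn [49.9 -2.3  5.2] shift [ -46.4 -514.3  -39.3] rows 12.6 per row [ 3.84 -0.18  0.4 ] [ -3.6 -39.6  -3. ]
```

>>> servo_tool(
  commands=[
    [3.6,-0.16,0.37,-3.3,-37,0,0],
    [7.2,-0.3,0.74,-6.6,-74,0,0],
    [10.7,-0.5,1.1,-10,-111,0,0],
    [14.3,-0.65,1.5,-13,-148,0,0],
    [17.8,-0.8,1.85,-16,-185,0,0],
  ],
)

```text
clock: 32.47
tcp_pos: [0.5516, -0.077, 0.2886]
orientation: [1.97, 1.858, -0.576]
contact_force: [1.7, 0.2, 0.1]
grip_width: 0.0854
gripper_force: 0.0
```

>>> servo_tool(
  commands=[
    [3.6,-0.16,0.37,-3.3,-37,0,0],
    [7.2,-0.3,0.74,-6.6,-74,0,0],
    [10.7,-0.5,1.1,-10,-111,0,0],
    [14.3,-0.65,1.5,-13,-148,0,0],
    [17.8,-0.8,1.85,-16,-185,0,0],
  ],
)

```text
clock: 32.88
tcp_pos: [0.5357, -0.2618, 0.2888]
orientation: [2.123, 2.069, -0.272]
contact_force: [0.4, -0.6, -0.1]
grip_width: 0.0857
gripper_force: 0.0
```

>>> servo_tool(
  commands=[
    [3.6,-0.16,0.37,-3.3,-37,-10,0],
    [7.2,-0.3,0.74,-6.6,-74,-20,0],
    [10.7,-0.5,1.1,-10,-111,-30,0],
    [14.3,-0.7,1.5,-14,-144,-40,0],
    [14.3,-0.7,1.5,-14,-144,-40,0],
  ],
)

```text
clock: 33.3
tcp_pos: [0.5137, -0.4166, 0.246]
orientation: [-2.238, -2.198, 0.009]
contact_force: [-2.1, -1.8, 0.9]
grip_width: 0.0852
gripper_force: 0.0
```

>>> servo_tool(
  commands=[
    [0,0,0,0,0,0,0],
    [0,0,0,0,0,0,0],
  ],
)

```text
clock: 33.47
tcp_pos: [0.5219, -0.4046, 0.2478]
orientation: [-2.222, -2.217, 0.001]
contact_force: [0.3, 0.0, -0.4]
grip_width: 0.0856
gripper_force: 0.0
```

Run:
```python
from go import *
log(); T=R.from_euler('z',90,degrees=True)*R.from_euler('x',180,degrees=True); print(stop())
im,d,X=cloud("wrist"); hsv=cv2.cvtColor(im,cv2.COLOR_BGR2HSV)
m=((hsv[...,0]<8)|(hsv[...,0]>172))&(hsv[...,1]>150)&(np.hypot(X[...,0]-.522,X[...,1]+.405)<.04)&(X[...,2]>.15)&(X[...,2]<.18)
Q=X[m]; print(m.sum(),Q.mean(0),(Q.min(0)+Q.max(0))/2,np.ptp(Q,0)); print(np.unique((hsv[...,0][m]),return_counts=True)[0][:3])
delta(np.array([.522,-.405,.145]),T)
```

```text
33.47 q [ 0.17  0.49  0.57  1.6  -0.28  1.14  0.8 ] p [ 0.5219 -0.4046  0.2478] x [0.002 1.    0.002] z [-0.003  0.002 -1.   ] F [ 0.3  0.  -0.4] w 0.0856
(array([ 0.52351615, -0.40488624,  0.16818629]), np.int64(195))
1970 [ 0.52247397 -0.40635389  0.16752876] [ 0.52231755 -0.4075758   0.16078461] [0.04512199 0.04572374 0.01786932]
[0 1 2]
turn [-0.1 -0.  -0.1] shift [  -1.8   -2.6 -104. ] rows 2.5 per row [-0.04 -0.01 -0.04] [ -0.6  -0.9 -34.7]
```

>>> servo_tool(
  commands=[
    [0,0,0,-0.5,-1,-30,0],
    [0,0,0,-1,-2,-60,0],
    [0,0,0,-1,-2,-85,0],
    [0,0,0,-1,-2,-98,0],
    [0,0,0,-1,-2,-103,0],
  ],
)

```text
clock: 33.98
tcp_pos: [0.5221, -0.4035, 0.1448]
orientation: [-2.216, -2.222, -0.001]
contact_force: [1.0, -0.4, 0.2]
grip_width: 0.0855
gripper_force: 0.0
```

>>> servo_tool(
  commands=[
    [0,0,0,0,0,0,0],
    [0,0,0,0,0,0,1],
    [0,0,0,0,0,0,1],
    [0,0,0,0,0,0,1],
    [0,0,0,0,0,0,1],
  ],
  force=40,
)

```text
clock: 34.4
tcp_pos: [0.5234, -0.4072, 0.149]
orientation: [2.219, 2.219, 0.003]
contact_force: [3.0, 1.1, 5.2]
grip_width: 0.0466
gripper_force: 42.1
```

>>> servo_tool(
  commands=[
    [0,0,0,0,0,0,1],
    [0,0,0,0,0,0,1],
    [0,0,0,0,0,0,1],
  ],
)

```text
clock: 34.65
tcp_pos: [0.5233, -0.4072, 0.1483]
orientation: [2.219, 2.219, 0.003]
contact_force: [4.8, -1.5, 4.2]
grip_width: 0.0468
gripper_force: 42.1
```

Run:
```python
from go import *
log(); o=r.get_obs(); print(o["gripper_force"],o["moment"])
```

```text
34.65 q [ 0.21  0.59  0.52  1.69 -0.35  0.95  0.86] p [ 0.5233 -0.4072  0.1483] x [ 0.     1.    -0.001] z [ 0.004 -0.001 -1.   ] F [ 4.8 -1.5  4.2] w 0.0468
42.14656412601471 [-0.20187268 -0.87830186  0.04629346]
```

>>> servo_tool(
  commands=[
    [0,0,-6,0,0,0,1],
    [0,0,-12,0,0,0,1],
    [0,0,-18,0,0,0,1],
    [0,0,-24,0,0,0,1],
    [0,0,-30,0,0,0,1],
  ],
)

```text
clock: 35.07
tcp_pos: [0.5236, -0.4071, 0.1481]
orientation: [2.722, 1.562, 0.004]
contact_force: [5.5, -0.7, 5.2]
grip_width: 0.0464
gripper_force: 42.2
```

>>> servo_tool(
  commands=[
    [0,0,-5,0,0,0,1],
    [0,0,-10,0,0,0,1],
    [0,0,-15,0,0,0,1],
    [0,0,-18,0,0,0,1],
    [0,0,-18,0,0,0,1],
  ],
)

```text
clock: 35.48
tcp_pos: [0.5237, -0.4072, 0.148]
orientation: [2.931, 1.121, 0.004]
contact_force: [5.8, -2.1, 5.3]
grip_width: 0.0463
gripper_force: 42.3
```

Run:
```python
from go import *
log(); o=r.get_obs(); print(o["gripper_force"],o["moment"])
```

```text
35.48 q [ 0.07  0.65  0.74  1.7  -0.5   0.99  0.15] p [ 0.5237 -0.4072  0.148 ] x [0.745 0.667 0.001] z [ 0.004 -0.002 -1.   ] F [ 5.8 -2.1  5.3] w 0.0463
42.30068564414978 [-0.14381615 -1.14592572  0.09758346]
```

>>> servo_tool(
  commands=[
    [0,0,0,0,0,0,0],
    [0,0,0,0,0,0,0],
    [0,0,0,0,0,0,0],
    [0,0,0,0,0,0,0],
    [0,0,0,0,0,0,0],
  ],
)

```text
clock: 35.9
tcp_pos: [0.5211, -0.4065, 0.1466]
orientation: [-2.933, -1.124, 0.001]
contact_force: [0.4, 0.5, 0.1]
grip_width: 0.0852
gripper_force: 0.0
```

>>> servo_tool(
  commands=[
    [0,0,0,0,0,15,0],
    [0,0,0,0,0,45,0],
    [0,0,0,0,0,85,0],
    [0,0,0,0,0,125,0],
    [0,0,0,0,0,150,0],
  ],
)

```text
clock: 36.32
tcp_pos: [0.522, -0.4081, 0.3026]
orientation: [2.929, 1.122, 0.004]
contact_force: [0.9, -0.5, -0.1]
grip_width: 0.0855
gripper_force: 0.0
```

>>> servo_tool(
  commands=[
    [0,0,0,-30,10,20,0],
    [0,0,0,-60,20,40,0],
    [0,0,0,-60,20,40,0],
    [0,0,0,-60,20,40,0],
    [0,0,0,-60,20,40,0],
  ],
)

```text
clock: 36.73
tcp_pos: [0.4621, -0.3863, 0.3379]
orientation: [2.932, 1.125, 0.003]
contact_force: [0.6, 0.0, 0.4]
grip_width: 0.0857
gripper_force: 0.0
```

Run:
```python
from go import *
log(); print(stop()); im,d,Y=cloud("top"); print(bottle([Y],(.56,-.016))); print(bottle([Y],(.585,-.245)))
s=cloud("scene")[0]; cv2.imwrite("pics/end.png",np.hstack([cv2.resize(im,(400,250)),cv2.resize(s,(400,250))]))
```

```text
36.73 q [-0.07  0.36  0.89  1.64 -0.29  1.27  0.04] p [ 0.4621 -0.3863  0.3379] x [0.743 0.669 0.002] z [ 0.002  0.    -1.   ] F [0.6 0.  0.4] w 0.0857
(array([ 0.52208583, -0.40573136,  0.17838688]), np.int64(202))
('body', array([557.7, -14.3]), array([60.6, 61.2]), 84.6, 242, 'cap', array([558.2, -14. ]), 26.2, array([557.7, -14.1]), 250)
('body', array([ 583.5, -245.8]), array([60.8, 59.8]), 80.2, 299, 'cap', array([ 584.1, -246.9]), 26.5, array([ 583.9, -246.1]), 254)
```

View pics/end.png

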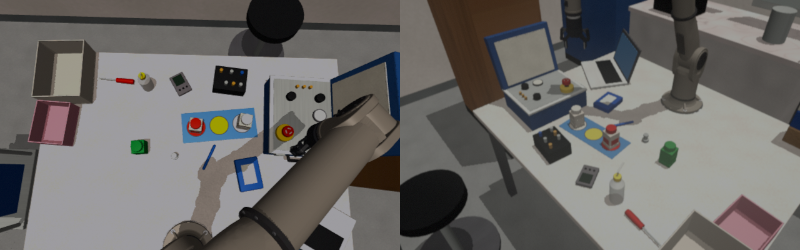

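>>> servo_tool(
  commands=[
    [0,0,0,0,0,10,0],
    [0,0,0,0,0,10,0],
    [0,0,0,0,0,10,0],
    [0,0,0,0,0,10,0],
    [0,0,0,0,0,10,0],
  ],
)

```text
clock: 37.3
tcp_pos: [0.4618, -0.3866, 0.3469]
orientation: [2.933, 1.125, 0.0]
contact_force: [-0.2, 0.8, 0.6]
grip_width: 0.0854
gripper_force: 0.0
```

Run:
```python
from go import *
_,_,Y=cloud("top"); print(bottle([Y],(.56,-.016))[1],bottle([Y],(.585,-.245))[1],stop()); print(r.hand_in())
```

```text
[557.7 -14.4] [ 584.1 -246. ] (array([ 0.52304096, -0.4046546 ,  0.17831839]), np.int64(201))
the job is handed in; nothing more can be done
None
```

The job is handed in (no verdict was returned): I latched the stop, inverted the white bottle and then the red one, stood each within about 2 mm of its mark's centre, then turned the stop clockwise and it sprang up; I saw no yellow bottle in the scene or top pictures and took it as absent.

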